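# Load the sample reader to the depth rings

## Robot

A 6-joint arm with a two-finger parallel gripper is mounted at the origin on the work surface. World frame = base frame: x ahead of the robot, y to its left, z up, the work surface at z = 0. Lengths are in mm, angles in rad, forces in N, time in s.
With the tool pointing down it reaches from about 425 to 950 mm from the base axis. Payload 14.7 kg.
Tool frame: the origin (TCP) lies at the very end of the fingers, on their centre line; the grasp point (between the pads) lies 19 mm behind it; z points along the fingers, y is the direction in which the jaws open and shut (so a half turn about z gives the same grasp; the last joint's range is limited). The gripper opens to 85 mm and grips with 20 to 120 N. Pads are 22 mm wide; open, the fingers measure 114 mm over their backs; the gripper's body (76 mm by 85 mm) begins 54 mm behind the grasp point. The pads swing forward as they close: fully open they stand 13 mm farther back than shut.
Start: joints at [-1.296, 0.48, 1.596, -0, 1.065, -0.047], TCP at [205.595, -616.622, 204.997] pointing down, gripper open.
Joint ranges: [-2.75, 2.75], [-0.82, 2.05], [0.23, 2.67], [-1.56, 4.7], [0.09, 2.69], [-2.92, 2.92]. Speed limits (rad/s): [1.89, 1.89, 2.39, 3.01, 3.01, 3.01].

## Interface

Orientations are given as a unit quaternion [x, y, z, w].
In Python, from plant import robot gives the robot as it stands.
- The arm moves only by the tool apply_moves, never from a script. Its argument "commands" is a list of rows, each an object of numbers: "x", "y", "z": the shift along the tool's x, y, z in units of 30 mm (1.0 is 30 mm); "rx", "ry", "rz": the turn, a rotation vector about the tool's x, y, z in units of 10 degrees (1.0 is 10 degrees); "hand": the gripper's target within -1 to 1 (shut at 1, half-way at 0, fully open at -1). A call has 1 to 20 rows; each row is the pose to reach, as a shift and turn from the pose commanded when the call began, along the tool's axes at that moment; what a row does not reach only later rows make up. A row lasts 1/8 s, in which the tool goes at most 62.5 mm and 10.7 degrees, less where a joint would pass 70% of its speed; a pose out of reach is approached as far as the arm can. A call with a gripper value outside its range is refused whole. The fingers move at their own pace and stop on an object; "grip_force" is the grip in N (left out, the last holds). Time passes only in rows, so rows that repeat a pose let the fingers close. It gives the time, the measured TCP pose, the force and the opening at its end, in the units of the state.
- robot.observe(): the state, without advancing time (a new reading comes with each control period).
- robot.camera(name): name is "scene" or "top" or "wrist"; returns a dict with "frame" (480x640x3 uint8, blue, green, red), "fov_y" (degrees; the focal length in pixels is half the picture's height over the tangent of half this angle, whatever the lens; pixels are square), "cx", "cy" (the principal point, pixels), "k1" (the pictures are not rectified: a ray, as slopes to the right and down, at radius r is drawn at 1 + k1 r^2 times it, then the intrinsics apply), "T" (4x4, takes a point from camera to world coordinates). Camera axes: x right, y up, looking along -z (the intrinsics and any distortion apply to the point x, -y, -z); pixel columns grow to the right and rows downward; lengths in mm; the calibration is good to about 2 mm. A picture is of the moment at which its call begins. There is no depth.
- robot.hand_in(): hands the job in, once; it reports no verdict.
The state is a dict: "clock": time; "qpos": joint angles; "qd": joint speeds; "effort": joint torques, N m; "position": TCP position; "tool_rot": TCP orientation; "wrist_force": force on the tool from outside, world axes, zero at the start; "wrist_torque": the same for the moment, N m; "width": opening from 0.0 (shut) to 1.0 (fully open).
Only numpy, scipy, OpenCV 4.12 (cv2) and the standard library are available. Lean on these libraries where they do the work, as an engineer would, in place of code of your own. Each camera call takes 0.05 s, during which the arm holds its last target.

## Task

Get the sample reader running: first slide the amber shield straight up out of its guides and park it upright in the blue-walled stand, never letting it tip over. Then slide every tube that is there, tip first, into the bore with the rim of its own colour, just until the tip-side edge of its coloured ring meets the reader's front face, no deeper. Once all tubes are set, turn the knob clockwise until its white pointer faces the yellow mark; leave the other things on the bench where they are.

Things in the scene. Friction and masses are not known exactly. Their poses are not given: they have to be found in the camera images.
- reader: fixed white block, 137 mm deep, 262 wide, 90 tall, three level bores in its front face. Origin at the foot of the front face, middle; +x points into the block (front faces -x, the robot's side), +y left. Shield guides: black posts 55 mm tall at both ends of the front face, from 105 mm off the middle outwards, reaching 16 mm forward, slot 11 mm wide. Knob on top, 85 mm behind the front face
- shield: amber plate 226 mm wide (its y), 125 tall (its z), 8 thick (its x), 0.26 kg, origin at the middle of its lower edge. Starts upright in the slotted guides in front of the bores, lower edge on the bench, top 35 mm standing above the reader, pinched there front to back. It must rise 55 mm to leave the guides; may face either way in the stand
- stand: fixed stand: grey base 160 x 100 mm, 6 mm thick, with two parallel blue walls 130 mm long (its x), 50 mm tall above the bench, and a channel 18 mm wide between them, along its x. Origin on the bench under the middle of the channel. The plate stands in the channel with its lower edge on the base, 6 mm above the bench, width along the channel; it may lean a little
- bore_red (a point): centre of the mouth of the bore with the red rim, in the plane of the reader's front face, 45 mm above the bench, 85 mm left (+y) of the reader's middle. Axes as the reader's: +x runs straight into the bore. Level bore, 29 mm in diameter, 125 mm deep, mouth chamfered by 3 mm; a square patch of the same colour lies above it on the reader's top
- bore_blue (a point): centre of the mouth of the bore with the blue rim, in the plane of the reader's front face, 45 mm above the bench, at the reader's middle. Axes as the reader's: +x runs straight into the bore. Level bore, 29 mm in diameter, 125 mm deep, mouth chamfered by 3 mm; a square patch of the same colour lies above it on the reader's top
- bore_green (a point): centre of the mouth of the bore with the green rim, in the plane of the reader's front face, 45 mm above the bench, 85 mm right (-y) of the reader's middle. Axes as the reader's: +x runs straight into the bore. Level bore, 29 mm in diameter, 125 mm deep, mouth chamfered by 3 mm; a square patch of the same colour lies above it on the reader's top
- tube_red: tube with red cap and ring, may be absent; 150 mm long, 70 g. Origin on its axis at mid-length, +x to the tip, which enters the bore. Round white barrel, 26 mm diameter, x=-35 to 75 mm, last 8 mm tapered to 18. Square cap 26 x 26 mm, x=-75 to -35 mm, gripped across its flats, too big for the bore. Ring painted at x=-21 to -15 mm. Starts flat on a 2 mm mat, axis 15 mm above the bench
- mark_red (a point): on the red tube's axis at the tip-side edge of its ring (x=-15 mm on the tube, 90 mm behind the tip). At the right depth it lies in the plane of the reader's front face, at the bore mouth point, ring still in sight. In the slack of the bore the tube lies about 1.5 mm below the bore's axis and stays where it is left
- tube_blue: tube with blue cap and ring, may be absent; 150 mm long, 70 g. Origin on its axis at mid-length, +x to the tip, which enters the bore. Round white barrel, 26 mm diameter, x=-35 to 75 mm, last 8 mm tapered to 18. Square cap 26 x 26 mm, x=-75 to -35 mm, gripped across its flats, too big for the bore. Ring painted at x=-21 to -15 mm. Starts flat on a 2 mm mat, axis 15 mm above the bench
- mark_blue (a point): on the blue tube's axis at the tip-side edge of its ring (x=-15 mm on the tube, 90 mm behind the tip). At the right depth it lies in the plane of the reader's front face, at the bore mouth point, ring still in sight. In the slack of the bore the tube lies about 1.5 mm below the bore's axis and stays where it is left
- tube_green: tube with green cap and ring, may be absent; 150 mm long, 70 g. Origin on its axis at mid-length, +x to the tip, which enters the bore. Round white barrel, 26 mm diameter, x=-35 to 75 mm, last 8 mm tapered to 18. Square cap 26 x 26 mm, x=-75 to -35 mm, gripped across its flats, too big for the bore. Ring painted at x=-21 to -15 mm. Starts flat on a 2 mm mat, axis 15 mm above the bench
- mark_green (a point): on the green tube's axis at the tip-side edge of its ring (x=-15 mm on the tube, 90 mm behind the tip). At the right depth it lies in the plane of the reader's front face, at the bore mouth point, ring still in sight. In the slack of the bore the tube lies about 1.5 mm below the bore's axis and stays where it is left
- knob (a joint): selector knob on the reader, rad: 0 with the white pointer towards the reader's front (-x of the reader), growing clockwise seen from above; at 1.57 the pointer faces the yellow mark, to the reader's left (+y). Starts between 0.15 and 0.6; stops at 0 and 2.4; turns with slight friction and stays where it is left
- knob_grip (a point): on the knob's axis at the height to grip, 115 mm above the bench; the grip bar is 52 mm long, 14 mm thick, from 101 to 127 mm above the bench; its white pointer lies along the bar, at its front end when the joint reads 0
- specimen_jar: bystander, to be left where it is: jar with a red screw cap, 56 mm across, 65 mm tall, origin at the centre of its underside
- reagent: bystander, to be left where it is: closed bottle with a white cap, 60 mm across, 130 mm tall, origin at the centre of its underside
- beaker: bystander, to be left where it is: open white beaker, 70 mm across, 85 mm tall, origin at the centre of its underside
- strip_vial: bystander, to be left where it is: small can of test strips, 40 mm across, 90 mm tall, origin at the centre of its underside
There are look-alikes about, which are no part of the job. Several things look just like the stand: the one meant starts farthest to the robot's left. Leave any purple look-alike of the tube_blue alone.

How it is judged (in metres and radians):
On the way, in this order (a step that is already met when the one before it is completed fails the run):
1. the shield stands released in the stand (x of shield in the frame of stand between -0.04 and 0.04 m and y of shield in the frame of stand between -0.013 and 0.013 m and z of shield in the frame of stand below 0.013 m and angle between shield's own z axis and vertical below 0.35 rad and angle between the y axis of shield and the x axis of stand, either way round below 0.2 rad and contact force between the fingers and shield below 0.3 N), for 0.2 s.
2. every tube present lies in the bore of its colour at its mark, released (x of mark_red in the frame of bore_red between -0.004 and 0.004 m and y of mark_red in the frame of bore_red between -0.005 and 0.005 m and z of mark_red in the frame of bore_red between -0.005 and 0.005 m and angle between the x axis of each of tube_red, tube_blue, tube_green and the x axis of reader, either way round below 0.08 rad and x of tube_red in the frame of bore_red above 0.005 m and contact force between the fingers and tube_red below 0.3 N and x of mark_blue in the frame of bore_blue between -0.004 and 0.004 m and y of mark_blue in the frame of bore_blue between -0.005 and 0.005 m and z of mark_blue in the frame of bore_blue between -0.005 and 0.005 m and x of tube_blue in the frame of bore_blue above 0.005 m and contact force between the fingers and tube_blue below 0.3 N and x of mark_green in the frame of bore_green between -0.004 and 0.004 m and y of mark_green in the frame of bore_green between -0.005 and 0.005 m and z of mark_green in the frame of bore_green between -0.005 and 0.005 m and x of tube_green in the frame of bore_green above 0.005 m and contact force between the fingers and tube_green below 0.3 N), for 0.2 s.
3. the knob's pointer faces the yellow mark (value of joint knob between 1.44 and 1.7 rad), for 0.2 s.
At the end, for the whole second after the job is handed in: Shield upright in the stand's channel, within 40 mm of its middle; each tube present level in the bore of its colour, the tip-side edge of its ring within 4 mm of the front face; knob pointer within 0.13 rad of the yellow mark; all released and at rest (all of step 1 and all of step 2 and all of step 3 and linear speed of each of shield, tube_red, tube_blue, tube_green below 0.02 m/s and velocity of joint knob between -0.05 and 0.05 rad/s); the robot touches nothing.
It fails at once if the shield tips over (more than 0.7 rad) (angle between shield's own z axis and vertical above 0.7 rad).
It fails at once if a bystander is pushed more than 40 mm from its place (distance of any of specimen_jar, reagent, beaker, strip_vial from where it was at the start of the episode above 0.04 m).
Of tube_red, tube_blue, tube_green only 2 to 3 are there at a start; the rules pass over those that are not, and their reading is None.
At some moment in a run one of tube_red, tube_blue, tube_green may be knocked a few centimetres aside while the robot is not near it.
It also fails if it takes over 210 s, if anything falls off the work surface, if the arm or the gripper's body presses on something with over 40 N, if the wrist force passes 120 N, or if a joint passes its speed limit or range.

## Working session

There is one attempt and no reset: what is moved stays moved. The work goes in short steps, Python scripts to look and compute and a tool call to move; the robot and the scene stay as the last step left them, time stands still between calls to the robot, and variables do not carry over. Pictures are saved under pics/ and viewed, and the job is handed in when it is done.

Besides the shell and the picture viewer there is one more tool, called after "Call:" as a command line: name --argument value ..., lists and objects as JSON in quotes. apply_moves: Moves the arm, as the interface text tells. Its arguments: {"type":"object","properties":{"commands":{"type":"array"},"grip_force":{"type":"number"}},"required":["commands"]}

```bash
ls; mkdir -p pics; cat > h.py <<'E'
import numpy as np, cv2
from plant import robot
def shot(name,fn):
    c=robot.camera(name); cv2.imwrite('pics/'+fn,c['frame']); 
    np.savez('pics/'+fn+'.npz',**{k:np.array(v) for k,v in c.items()})
    return c
def load(fn): 
    d=np.load('pics/'+fn+'.npz'); return {k:(d[k] if d[k].ndim else d[k].item()) for k in d}
def K(c):
    f=240/np.tan(np.radians(c['fov_y'])/2); return f
def ray(c,u,v):
    f=K(c); M=np.array([[f,0,c['cx']],[0,f,c['cy']],[0,0,1.]])
    p=cv2.undistortPoints(np.array([[[u,v]]],float),M,np.array([c['k1'],0,0,0,0.]))[0,0]
    T=np.array(c['T']); d=T[:3,:3]@np.array([p[0],-p[1],-1]); return T[:3,3],d
def pix(c,u,v,z):
    o,d=ray(c,u,v); return o+d*(z-o[2])/d[2]
def proj(c,P):
    T=np.array(c['T']); q=T[:3,:3].T@(np.array(P,float)-T[:3,3]); f=K(c)
    x,y=q[0]/-q[2],-q[1]/-q[2]; s=1+c['k1']*(x*x+y*y); return np.array([c['cx']+f*x*s,c['cy']+f*y*s])
E
python3 - <<'E'
from h import *
for n in ['scene','top','wrist']:
    c=shot(n,n+'0.png'); print(n,c['fov_y'],c['cx'],c['cy'],c['k1'],np.round(c['T'],3).tolist())
print(robot.observe())
E
```

```text
pics
scene 45.14548597047171 315.8436417137493 239.01431913565784 -0.1295769072809305 [[-0.658, -0.47, 0.588, 1353.157], [0.753, -0.406, 0.518, 615.482], [-0.004, 0.783, 0.621, 986.946], [0.0, 0.0, 0.0, 1.0]]
top 46.383005048522236 323.5888312625351 249.34849004786804 -0.16508193817964842 [[-0.008, 0.998, -0.061, 385.276], [-1.0, -0.009, -0.008, -112.226], [-0.009, 0.061, 0.998, 1680.409], [0.0, 0.0, 0.0, 1.0]]
wrist 68.79071448159063 316.48379512714035 239.3360062345182 0.023369138360826443 [[0.317, 0.907, 0.277, 276.19], [-0.948, 0.303, 0.092, -593.424], [-0.0, -0.292, 0.957, 373.469], [0.0, 0.0, 0.0, 1.0]]
{'clock': 0.15, 'qpos': array([-1.29562840e+00,  4.80689492e-01,  1.59671025e+00,  3.82296375e-06,
        1.06509317e+00, -4.66067497e-02]), 'qd': array([-0.00022312, -0.00133041, -0.00208173,  0.00139695, -0.00119697,
       -0.00158009]), 'effort': array([ 1.05725856e-03, -9.51151514e+01, -4.30457354e+01,  1.05760143e-04,
        8.15888256e-03, -4.19471485e-05]), 'position': array([ 205.49239527, -616.32345529,  204.52575841]), 'tool_rot': array([ 9.87085574e-01,  1.60193219e-01, -4.96681263e-05, -4.47382813e-04]), 'wrist_force': array([ 0.23424526, -0.30825086, -0.02061781]), 'wrist_torque': array([ 0.05325891, -0.00542241,  0.03184325]), 'width': 0.9994841495065142}
```

View pics/top0.png

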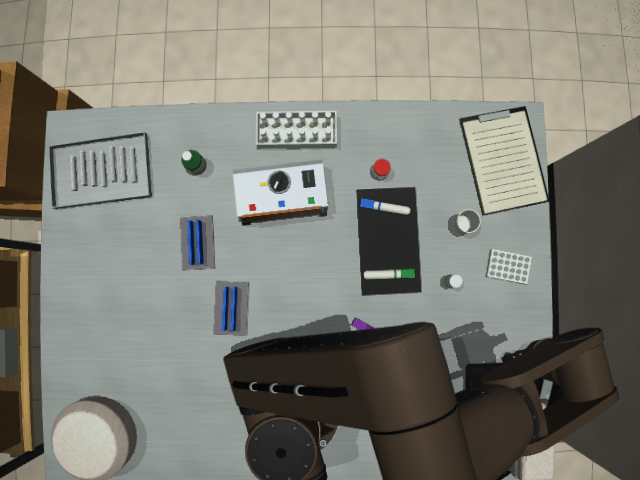

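View pics/scene0.png

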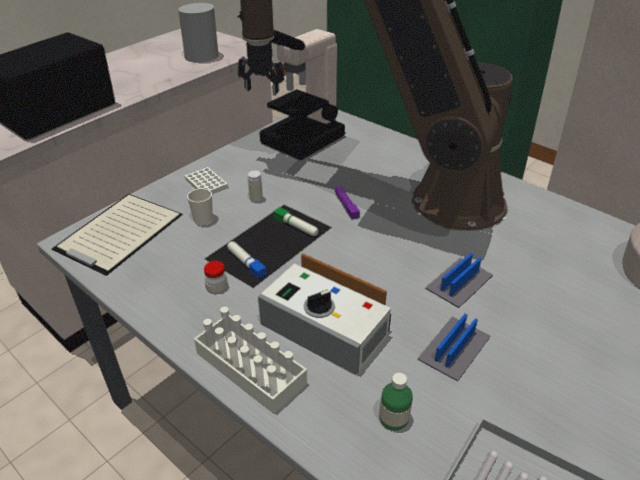

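View pics/wrist0.png

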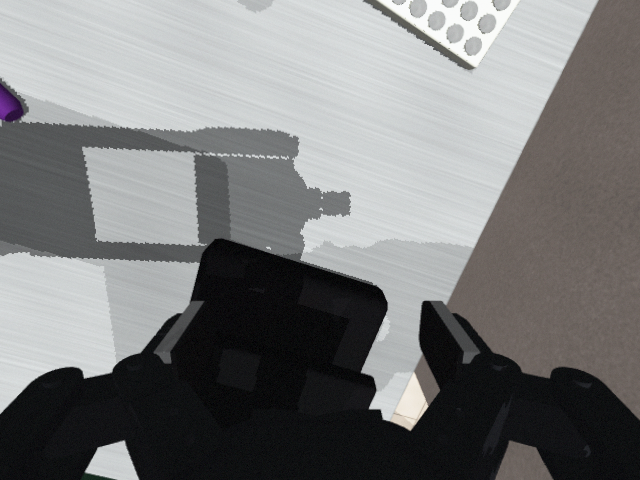

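Top view: the blue tube is near (385,207), green near (389,274), and there's no red one. The reader is at (281,192). Stands are at (197,242), the leftmost, and (231,307). Next I'll zoom in and measure.

```bash
python3 - <<'E'
from h import *
c=load('top0.png'); f=c['frame']
a=cv2.resize(f[150:240,170:340],None,fx=4.7,fy=4.7,interpolation=cv2.INTER_CUBIC); cv2.imwrite('pics/z1.png',a)
a=cv2.resize(f[180:300,345:475],None,fx=5,fy=5,interpolation=cv2.INTER_CUBIC); cv2.imwrite('pics/z2.png',a)
a=cv2.resize(f[205:345,170:260],None,fx=4.2,fy=4.2,interpolation=cv2.INTER_CUBIC); cv2.imwrite('pics/z3.png',a)
s=load('scene0.png')['frame']
a=cv2.resize(s[240:380,245:500],None,fx=3.1,fy=3.1,interpolation=cv2.INTER_CUBIC); cv2.imwrite('pics/z4.png',a)
E
```

```text
(no output)
```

View pics/z1.png

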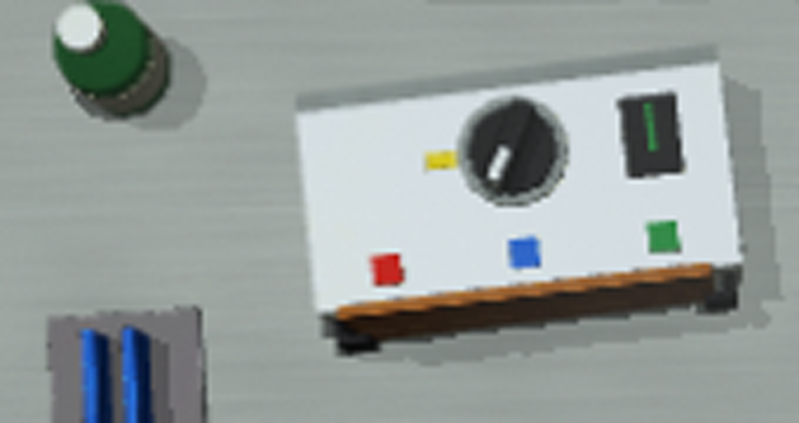

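View pics/z2.png

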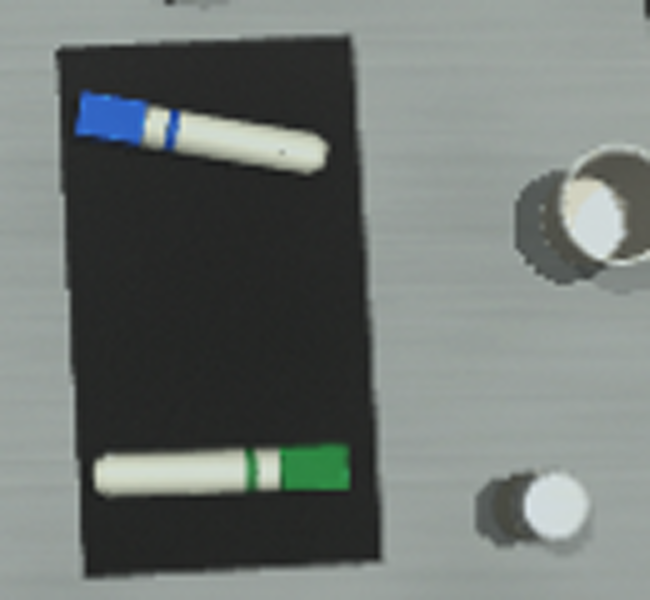

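View pics/z3.png

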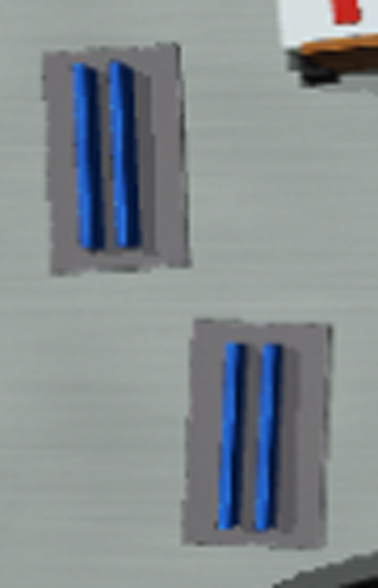

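View pics/z4.png

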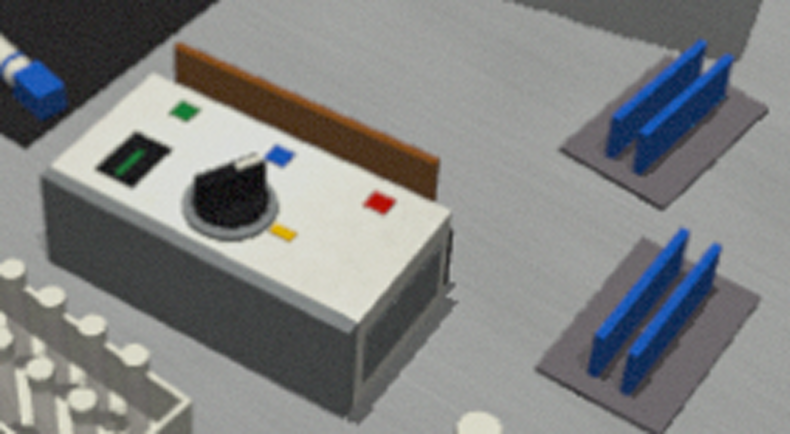

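```bash
cat > fit.py <<'E'
from h import *
from scipy.optimize import least_squares
def xf(p,L):
    x,y,t=p; c,s=np.cos(t),np.sin(t); L=np.atleast_2d(L).astype(float)
    return np.c_[x+c*L[:,0]-s*L[:,1], y+s*L[:,0]+c*L[:,1], L[:,2]]
def fit(p0,obs,zfree=False):
    # obs: list of (cam, L Nx3, px Nx2)
    fun=lambda p: np.concatenate([np.concatenate([proj(c,q)-u for q,u in zip(xf(p,L),px)]) for c,L,px in obs])
    r=least_squares(fun,p0,x_scale=[10,10,.1]); return r.x,r.fun
E
python3 - <<'E'
from fit import *
t=load('top0.png'); s=load('scene0.png')
z1=lambda a:np.array(a)/4.7+[170,150]-.4; z2=lambda a:np.array(a)/5+[345,180]-.4; z3=lambda a:np.array(a)/4.2+[170,205]-.4; z4=lambda a:np.array(a)/3.1+[245,240]-.4
L=[[0,131,90],[137,131,90],[137,-131,90],[0,-131,90]]
a=(t,L,z1([[318,312],[297,113],[718,63],[742,265]]))
b=(s,L,z4([[450,212],[350,328],[45,172],[153,74]]))
p0=pix(t,281,205,90); p0=[p0[0],p0[1],0]
for o in ([a],[b],[a,b]): p,r=fit(p0,o); print('reader',p.round(3),r.round(1))
R=p
for i,n in zip([(388,269),(525,252),(663,236),(513,152),(440,160),(500,163)],'r b g knob yel ptr'.split()):
    q=pix(t,*z1(i),{'knob':127,'ptr':127}.get(n,90)); d=q[:2]-R[:2]; c_,s_=np.cos(R[2]),np.sin(R[2]); print(n,(c_*d[0]+s_*d[1]).round(1),(-s_*d[0]+c_*d[1]).round(1))
B=[[80,50,6],[80,-50,6],[-80,-50,6],[-80,50,6]]
a=(t,B,z3([[42,54],[180,43],[190,265],[52,275]]))
b=(s,B,z4([[662,432],[540,370],[645,238],[760,298]]))
p0=pix(t,197,242,6); p0=[p0[0],p0[1],0.]
for o in ([a],[b],[a,b]): p,r=fit(p0,o); print('stand',p.round(3),r.round(1))
for n,cap,tip in (('blue',(77,114),(328,157)),('green',(350,466),(94,475))):
    A=pix(t,*z2(cap),15)[:2];Bq=pix(t,*z2(tip),15)[:2]; d=Bq-A; print(n,A.round(1),Bq.round(1),np.linalg.norm(d).round(1),np.arctan2(d[1],d[0]).round(3), ((A+Bq)/2).round(1))
for n,px,h in (('jar',(381,167),65),('reagent',(190,156),130),('beaker',(465,222),85),('vial',(456,281),90),('purple',(362,325),15)): print(n,pix(t,*px,h).round(0))
E
```

```text
reader [5.8851e+02 1.7788e+01 1.0400e-01] [-0.1  2.2 -0.3 -2.1  0.1 -2.   0.3  1.8]
reader [5.9137e+02 1.9103e+01 1.0600e-01] [ 1.  -0.9 -0.   1.1 -1.4  0.2  0.4 -1. ]
reader [5.89935e+02 1.83300e+01 1.05000e-01] [-0.3  1.8 -0.5 -2.5 -0.2 -2.5  0.1  1.2  1.  -1.4  0.   0.5 -1.2 -0.3
  0.7 -1.5]
r 26.3 84.0
b 26.8 -0.5
g 26.9 -85.2
knob 82.0 -2.2
yel 89.6 45.4
ptr 76.3 6.2
stand [5.12693e+02 2.84157e+02 5.60000e-02] [ 0.2 -0.1 -0.4  0.3 -0.1  0.1  0.3 -0.3]
stand [5.12053e+02 2.88241e+02 5.60000e-02] [ 0.4  1.3 -0.9 -0.7 -0.5 -0.2  1.  -0.6]
stand [5.12185e+02 2.86831e+02 5.70000e-02] [-0.6  0.1 -1.3  0.4 -1.   0.2 -0.5 -0.1 -0.1  1.  -1.5 -1.  -1.1 -0.5
  0.5 -0.9]
blue [ 627.7 -209.2] [ 600.7 -359.8] 153.0 -1.749 [ 614.2 -284.5]
green [ 415.2 -369.5] [ 411.4 -216.5] 153.1 1.595 [ 413.3 -293. ]
jar [ 725. -269.   65.]
reagent [750. 279. 130.]
beaker [ 559. -508.   85.]
vial [ 389. -477.   90.]
purple [ 262. -211.   15.]
```

```bash
cat > mv.py <<'E'
from h import *
from scipy.spatial.transform import Rotation as Ro
def state():
    o=robot.observe(); R=Ro.from_quat(o['tool_rot']).as_matrix(); y=R[:,1]
    print('t',round(o['clock'],2),'pos',o['position'].round(1),'psi',round(float(np.arctan2(y[1],y[0])),3),'tilt',round(float(np.degrees(np.arccos(-R[2,2]))),2),'F',o['wrist_force'].round(1),'w',round(o['width'],3),'q',o['qpos'].round(2)); return o,R
def to(*targets):
    o,R=state()
    for x,y,z,psi in targets:
        s=R.T@(np.array([x,y,z])-o['position'])/30
        Rt=np.array([[-np.sin(psi),np.cos(psi),0],[np.cos(psi),np.sin(psi),0],[0,0,-1]]).T
        Rt=np.c_[[-np.sin(psi),np.cos(psi),0],[np.cos(psi),np.sin(psi),0],[0,0,-1]]
        if np.linalg.det(Rt)<0: Rt[:,0]*=-1
        r=np.degrees(Ro.from_matrix(R.T@Rt).as_rotvec())/10
        q1=np.arctan2(y,x); q6=q1-psi
        print((x,y,z,psi),'xyz',s.round(2),'r',r.round(2),'r6~',round(q6,2),'rad',round(np.hypot(x,y)))
E
python3 - <<'E'
from mv import *
to((575,18,205,.105))
E
```

```text
t 0.15 pos [ 205.5 -616.3  204.5] psi -1.249 tilt 0.05 F [ 0.2 -0.3 -0. ] w 0.999 q [-1.3   0.48  1.6   0.    1.07 -0.05]
(575, 18, 205, 0.105) xyz [ 18.37 -16.16  -0.  ] r [-0.   -0.   -7.76] r6~ -0.07 rad 575
```

Call:
apply_moves --commands '[{"x": 9.2, "y": -8.1, "rz": -3.9, "hand": 0}, {"x": 18.37, "y": -16.16, "rz": -7.76, "hand": 0}, {"x": 18.37, "y": -16.16, "rz": -7.76, "hand": 0}, {"x": 18.37, "y": -16.16, "rz": -7.76, "hand": 0}, {"x": 18.37, "y": -16.16, "rz": -7.76, "hand": 0}, {"x": 18.37, "y": -16.16, "rz": -7.76, "hand": 0}, {"x": 18.37, "y": -16.16, "rz": -7.76, "hand": 0}, {"x": 18.37, "y": -16.16, "rz": -7.76, "hand": 0}, {"x": 18.37, "y": -16.16, "rz": -7.76, "hand": 0}, {"x": 18.37, "y": -16.16, "rz": -7.76, "hand": 0}, {"x": 18.37, "y": -16.16, "rz": -7.76, "hand": 0}, {"x": 18.37, "y": -16.16, "rz": -7.76, "hand": 0}, {"x": 18.37, "y": -16.16, "rz": -7.76, "hand": 0}, {"x": 18.37, "y": -16.16, "rz": -7.76, "hand": 0}]'

```text
invalid input
```

```bash
python3 - <<'E'
from mv import *
state(); c=shot('wrist','w1.png'); shot('top','t1.png'); shot('scene','s1.png')
E
```

```text
t 0.15 pos [ 205.5 -616.3  204.5] psi -1.249 tilt 0.05 F [ 0.2 -0.3 -0. ] w 0.999 q [-1.3   0.48  1.6   0.    1.07 -0.05]
```

View pics/w1.png

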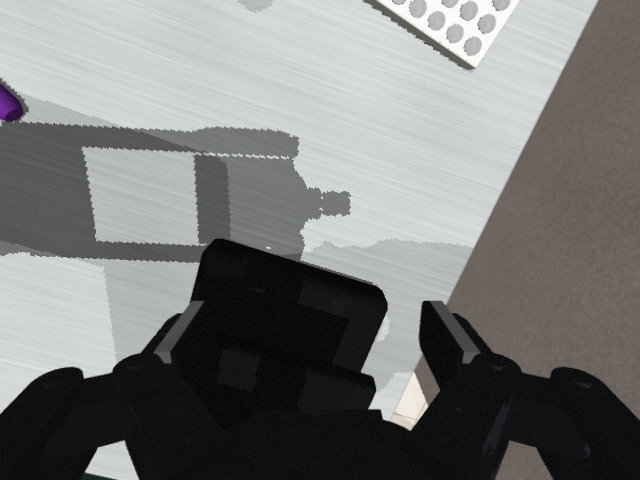

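View pics/t1.png

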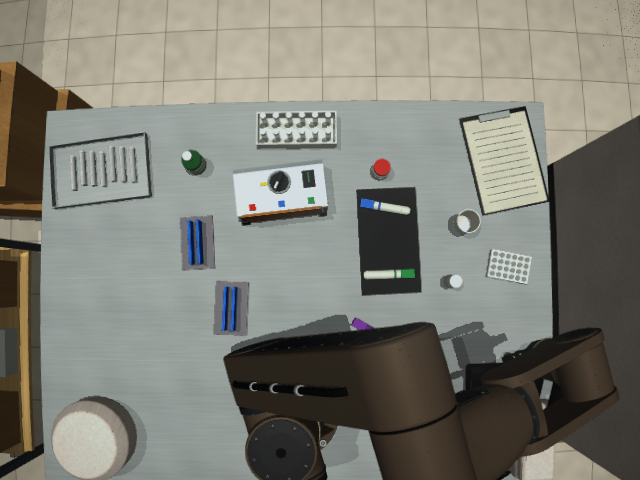

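View pics/s1.png

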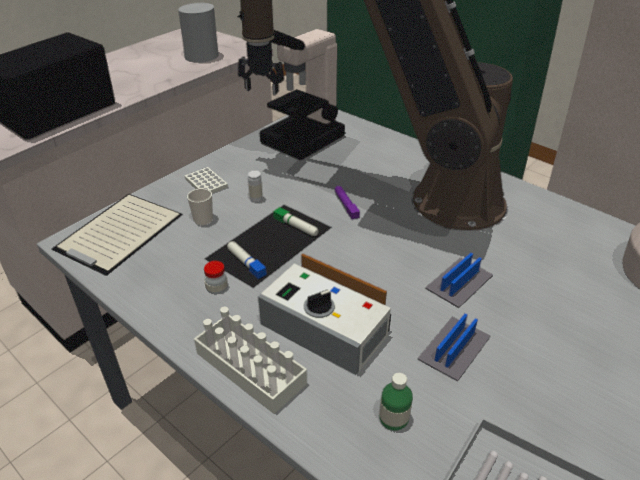

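The call was refused and nothing moved. The pictures match the first set. I'll retry with every key given in each row.

Call:
apply_moves --commands '[{"x": 2, "y": -1.76, "z": 0, "rx": 0, "ry": 0, "rz": -0.84, "hand": 0}]' --grip_force 60

```text
clock: 0.42
position: [236.2, -564.6, 204.6]
tool_rot: [0.973, 0.232, -0.0, 0.001]
wrist_force: [1.2, 0.5, 0.4]
width: 0.818
```

```bash
python3 - <<'E'
from mv import *
to((575,18,205,.105))
E
```

```text
t 0.42 pos [ 236.2 -564.6  204.6] psi -1.103 tilt 0.09 F [1.2 0.5 0.4] w 0.818 q [-1.22  0.43  1.69 -0.    1.02 -0.12]
(575, 18, 205, 0.105) xyz [ 18.84 -12.24  -0.04] r [ 0.01  0.01 -6.92] r6~ -0.07 rad 575
```

Call:
apply_moves --commands '[{"x": 9.4, "y": -6.1, "z": 0, "rx": 0, "ry": 0, "rz": -3.4, "hand": 0}, {"x": 18.8, "y": -12.2, "z": 0, "rx": 0, "ry": 0, "rz": -6.9, "hand": 0}, {"x": 18.8, "y": -12.2, "z": 0, "rx": 0, "ry": 0, "rz": -6.9, "hand": 0}, {"x": 18.8, "y": -12.2, "z": 0, "rx": 0, "ry": 0, "rz": -6.9, "hand": 0}, {"x": 18.8, "y": -12.2, "z": 0, "rx": 0, "ry": 0, "rz": -6.9, "hand": 0}, {"x": 18.8, "y": -12.2, "z": 0, "rx": 0, "ry": 0, "rz": -6.9, "hand": 0}, {"x": 18.8, "y": -12.2, "z": 0, "rx": 0, "ry": 0, "rz": -6.9, "hand": 0}, {"x": 18.8, "y": -12.2, "z": 0, "rx": 0, "ry": 0, "rz": -6.9, "hand": 0}, {"x": 18.8, "y": -12.2, "z": 0, "rx": 0, "ry": 0, "rz": -6.9, "hand": 0}, {"x": 18.8, "y": -12.2, "z": 0, "rx": 0, "ry": 0, "rz": -6.9, "hand": 0}, {"x": 18.8, "y": -12.2, "z": 0, "rx": 0, "ry": 0, "rz": -6.9, "hand": 0}, {"x": 18.8, "y": -12.2, "z": 0, "rx": 0, "ry": 0, "rz": -6.9, "hand": 0}]'

```text
clock: 1.92
position: [576.4, 21.4, 204.8]
tool_rot: [0.669, 0.743, 0.0, 0.0]
wrist_force: [-0.8, -0.2, 0.6]
width: 0.505
```

```bash
python3 - <<'E'
from mv import *
state(); c=shot('wrist','w2.png'); shot('top','t2.png'); shot('scene','s2.png')
E
```

```text
t 1.93 pos [576.4  21.4 204.8] psi 0.105 tilt 0.04 F [-0.8 -0.2  0.6] w 0.505 q [-0.02  0.38  1.77  0.    0.99 -0.12]
```

View pics/w2.png

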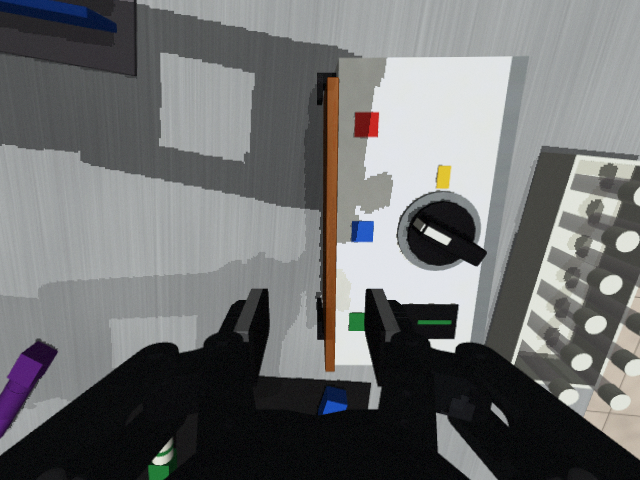

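Wrist view: the plate's top edge runs from (333,78) to (330,371), between the fingers. The reader's front top edge starts at (339,57). The knob is at (438,230), with its pointer toward lower angles.

```bash
python3 - <<'E'
from mv import *
c=load('w2.png')
for n,p,z in (('plateL l',(328,78),125),('plateL r',(338,78),125),('plateR l',(325,371),125),('plateR r',(335,371),125),('readerFL',(339,57),90),('readerFR',(335,364),90),('red',(367,125),90),('blue',(363,232),90),('green',(357,322),90),('yel',(443,177),90),('knob',(438,230),100),('ptr',(432,231),127)):
    print(n,pix(c,*p,z).round(1))
E
```

```text
plateL l [572.6 128.7 125. ]
plateL r [579.1 129.4 125. ]
plateR l [596.  -94.4 125. ]
plateR r [604.4 -93.5 125. ]
readerFL [579.6 148.1  90. ]
readerFR [ 608.5 -112.3   90. ]
red [606.8 104.   90. ]
blue [616.2  19.2  90. ]
green [623.  -65.8  90. ]
yel [673.1  71.2  90. ]
knob [674.5  29.9 100. ]
ptr [659.8  35.1 127. ]
```

```bash
python3 - <<'E'
from mv import *
to((588,17.5,130,.105),(588,17.5,97,.105))
E
```

```text
t 2.08 pos [574.5  18.2 204.8] psi 0.102 tilt 0.04 F [-0.3 -1.  -0. ] w 0.501 q [-0.02  0.38  1.77 -0.    0.99 -0.12]
(588, 17.5, 130, 0.105) xyz [-0.07  0.45  2.49] r [-0.    0.   -0.02] r6~ -0.08 rad 588
(588, 17.5, 97, 0.105) xyz [-0.07  0.45  3.59] r [-0.    0.   -0.02] r6~ -0.08 rad 588
```

Call:
apply_moves --commands '[{"x": -0.07, "y": 0.45, "z": 1, "rx": 0, "ry": 0, "rz": 0, "hand": 0}, {"x": -0.07, "y": 0.45, "z": 2, "rx": 0, "ry": 0, "rz": 0, "hand": 0}, {"x": -0.07, "y": 0.45, "z": 2, "rx": 0, "ry": 0, "rz": 0, "hand": 0}]'

```text
clock: 2.45
position: [586.7, 16.7, 143.4]
tool_rot: [0.671, 0.742, -0.001, -0.002]
wrist_force: [0.4, 1.1, 0.8]
width: 0.496
```

```bash
python3 - <<'E'
from mv import *
state(); c=shot('wrist','w3.png')
E
```

```text
t 2.45 pos [586.7  16.7 143.4] psi 0.1 tilt 0.23 F [0.4 1.1 0.8] w 0.496 q [-0.02  0.46  1.8  -0.    0.88 -0.12]
```

View pics/w3.png

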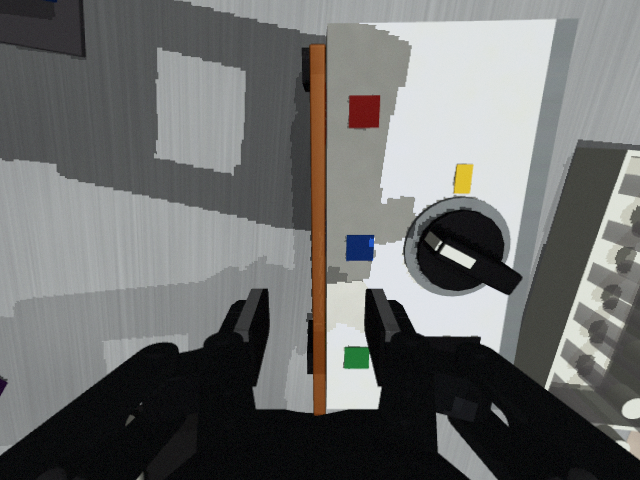

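The plate sits at about px 319, and the fingers' midpoint is about 317, so they're centred. I'll descend and grip.

Call:
apply_moves --commands '[{"x": 0, "y": 0.03, "z": 1, "rx": 0, "ry": 0, "rz": 0, "hand": 0}, {"x": 0, "y": 0.03, "z": 1.6, "rx": 0, "ry": 0, "rz": 0, "hand": 0}, {"x": 0, "y": 0.03, "z": 1.6, "rx": 0, "ry": 0, "rz": 0, "hand": 0.6}, {"x": 0, "y": 0.03, "z": 1.6, "rx": 0, "ry": 0, "rz": 0, "hand": 1}, {"x": 0, "y": 0.03, "z": 1.6, "rx": 0, "ry": 0, "rz": 0, "hand": 1}, {"x": 0, "y": 0.03, "z": 1.6, "rx": 0, "ry": 0, "rz": 0, "hand": 1}, {"x": 0, "y": 0.03, "z": 1.6, "rx": 0, "ry": 0, "rz": 0, "hand": 1}]' --grip_force 70

```text
clock: 3.38
position: [590.1, 17.9, 97.9]
tool_rot: [0.67, 0.742, 0.0, 0.0]
wrist_force: [-1.3, -1.3, 6.4]
width: 0.023
```

```bash
python3 - <<'E'
from mv import *
state(); c=shot('wrist','w4.png')
E
```

```text
t 3.38 pos [590.1  17.9  97.9] psi 0.102 tilt 0.07 F [-1.3 -1.3  6.4] w 0.023 q [-0.02  0.52  1.84 -0.    0.78 -0.12]
```

View pics/w4.png

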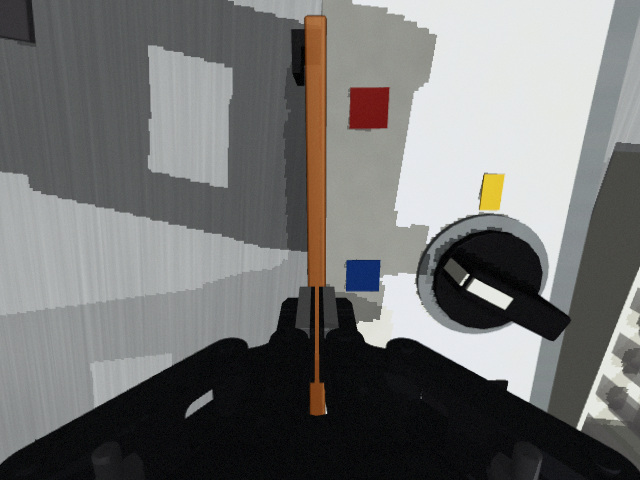

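Call:
apply_moves --commands '[{"x": 0, "y": 0, "z": -0.3, "rx": 0, "ry": 0, "rz": 0, "hand": 1}, {"x": 0, "y": 0, "z": -0.6, "rx": 0, "ry": 0, "rz": 0, "hand": 1}, {"x": 0, "y": 0, "z": -0.6, "rx": 0, "ry": 0, "rz": 0, "hand": 1}]'

```text
clock: 3.8
position: [590.4, 18.0, 116.2]
tool_rot: [0.67, 0.742, 0.001, 0.001]
wrist_force: [0.4, 0.6, -0.1]
width: 0.002
```

```bash
python3 - <<'E'
from mv import *
state(); c=shot('wrist','w5.png'); s=shot('scene','s5.png')
E
```

```text
t 3.8 pos [590.4  18.  116.2] psi 0.102 tilt 0.12 F [ 0.4  0.6 -0.1] w 0.002 q [-0.02  0.5   1.82  0.    0.82 -0.12]
```

View pics/w5.png

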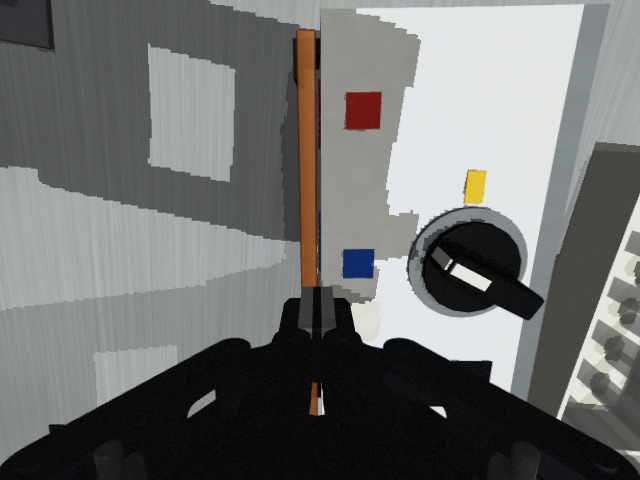

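View pics/s5.png

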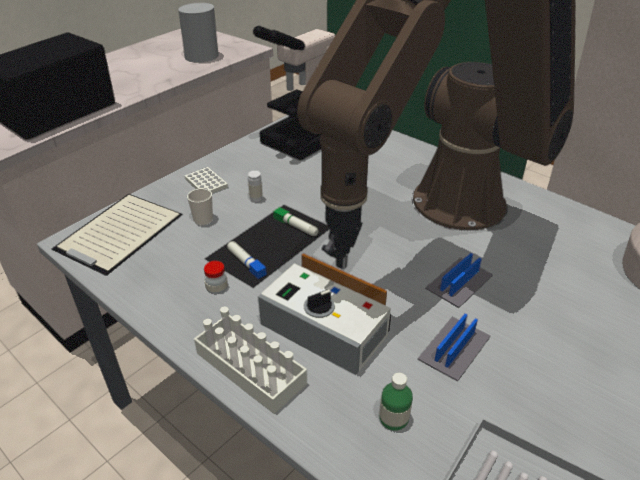

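```bash
python3 - <<'E'
from mv import *
s=load('s5.png'); print(proj(s,[590.4,18,116.2]))
cv2.imwrite('pics/z5.png',cv2.resize(s['frame'][200:350,240:420],None,fx=4,fy=4,interpolation=cv2.INTER_CUBIC))
for fn in ('w4.png','w5.png'):
    w=load(fn); 
    for z in (98,116,125): print(fn,z,proj(w,[590,18,z]))
    for p in (((297,30),(314,30)) if fn=='w5.png' else ((306,18),(326,18))): print(pix(w,*p,125).round(1))
w=load('w4.png')['frame']; cv2.imwrite('pics/z6.png',cv2.resize(w[240:440,230:410],None,fx=3,fy=3))
E
```

```text
[340.65758032 274.86422109]
w4.png 98 [316.09708116 279.74112145]
w4.png 116 [316.11861753 295.08597103]
w4.png 125 [316.1311437  304.02393692]
[575.  128.9 125. ]
[582.  129.6 125. ]
w5.png 98 [315.44195697 266.99219837]
w5.png 116 [315.427076   279.66810243]
w5.png 125 [315.41850512 286.94528154]
[571.2 129.3 125. ]
[578. 130. 125.]
```

View pics/z5.png

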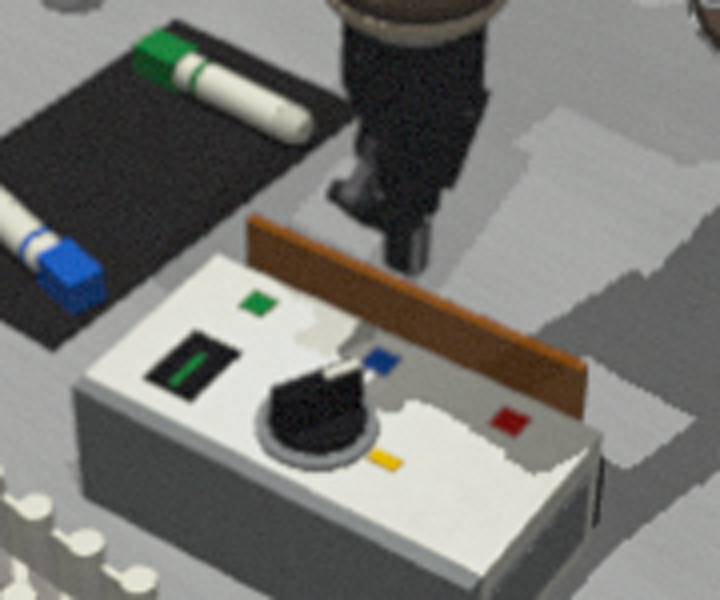

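View pics/z6.png

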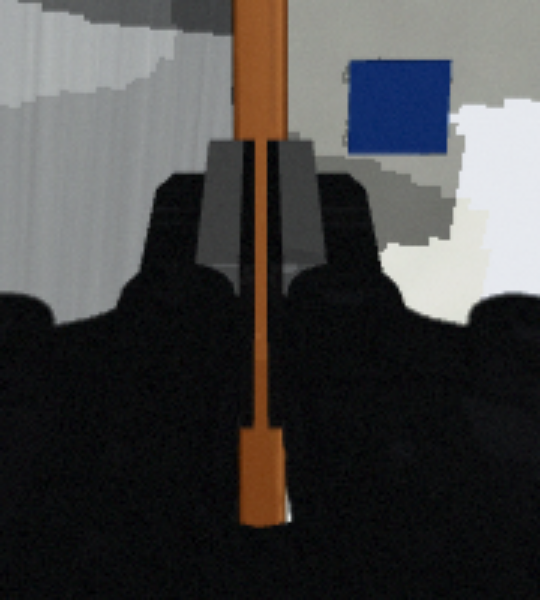

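```bash
python3 - <<'E'
from mv import *
w=load('w4.png')
for z in (98,107,116,125): print(z,proj(w,[589,29,z]).round(1),proj(w,[590,18,z]).round(1))
s=load('s5.png'); 
for z in (98,107,116,125,135): print(z,proj(s,[590.4,18,z]).round(1), proj(s,[585,18,z]).round(1))
w=load('w5.png')
for z in (98,107,116,125,135): print(z,proj(w,[589,29,z]).round(1))
# plate ends
w=load('w4.png')
E
```

```text
98 [316.4 259.9] [316.1 279.7]
107 [316.4 266.3] [316.1 287. ]
116 [316.4 273.4] [316.1 295.1]
125 [316.4 281.3] [316.1 304. ]
98 [340.5 280.8] [342.  279.6]
107 [340.6 277.9] [342.1 276.7]
116 [340.7 274.9] [342.2 273.7]
125 [340.7 271.9] [342.3 270.7]
135 [340.9 268.6] [342.4 267.4]
98 [315.7 248.7]
107 [315.7 254. ]
116 [315.7 259.8]
125 [315.7 266.2]
135 [315.7 274.2]
```

The fingers shut above the plate: the scene view puts their ends about 20 mm higher than the reported TCP. I'll reopen, look at the open tips against the plate, and then go lower.

Call:
apply_moves --commands '[{"x": 0, "y": -0.08, "z": -0.5, "rx": 0, "ry": 0, "rz": 0, "hand": 0.2}, {"x": 0, "y": -0.08, "z": -0.5, "rx": 0, "ry": 0, "rz": 0, "hand": 0.2}, {"x": 0, "y": -0.08, "z": -0.5, "rx": 0, "ry": 0, "rz": 0, "hand": 0.2}, {"x": 0, "y": -0.08, "z": 0.6, "rx": 0, "ry": 0, "rz": 0, "hand": 0.2}, {"x": 0, "y": -0.08, "z": 0.6, "rx": 0, "ry": 0, "rz": 0, "hand": 0.2}]'

```text
clock: 4.53
position: [585.4, 17.7, 95.1]
tool_rot: [0.67, 0.742, -0.001, -0.002]
wrist_force: [-0.1, -0.7, 0.1]
width: 0.402
```

```bash
python3 - <<'E'
from mv import *
state(); c=shot('wrist','w6.png'); s=shot('scene','s6.png')
a=cv2.resize(s['frame'][200:350,240:420],None,fx=4,fy=4,interpolation=cv2.INTER_CUBIC)
cv2.imwrite('pics/z7.png',a)
E
```

```text
t 4.53 pos [585.4  17.7  95.1] psi 0.102 tilt 0.24 F [-0.1 -0.7  0.1] w 0.402 q [-0.02  0.52  1.84 -0.    0.78 -0.12]
```

View pics/w6.png

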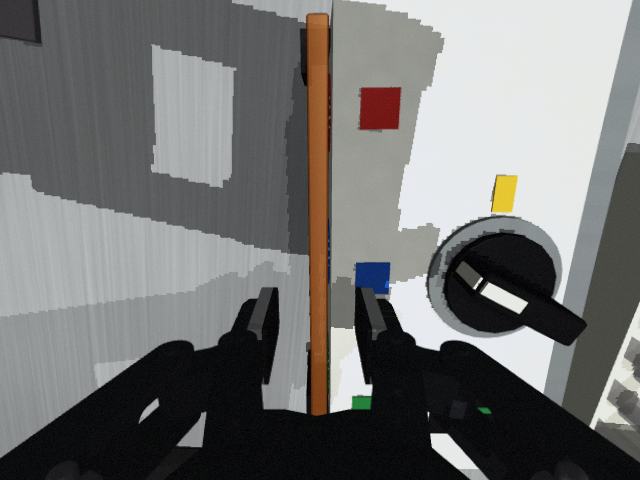

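View pics/z7.png

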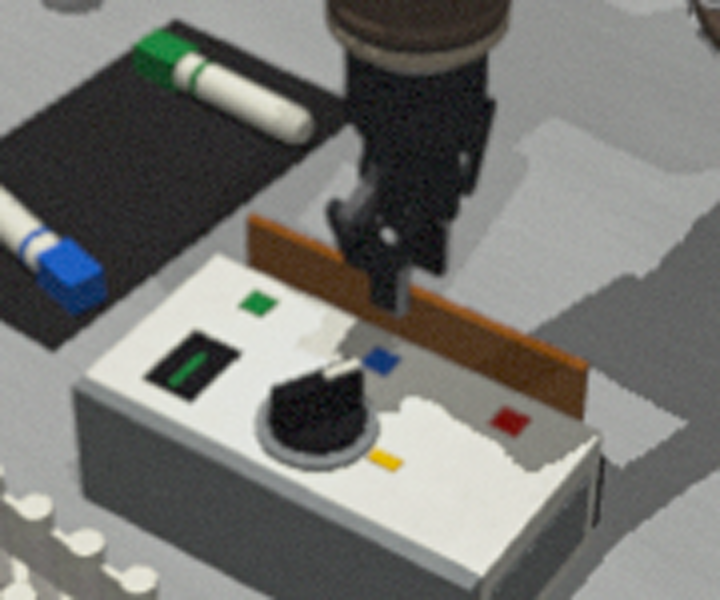

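```bash
python3 - <<'E'
from mv import *
s=load('s6.png')
for z in (95,105,115,125): print(z,proj(s,[603+7,20,z]).round(1),proj(s,[603,20,z]).round(1))
E
```

```text
95 [335.6 286.7] [337.6 285.1]
105 [335.7 283.4] [337.7 281.8]
115 [335.8 280.1] [337.8 278.5]
125 [335.9 276.8] [337.9 275.2]
```

Call:
apply_moves --commands '[{"x": 0, "y": 0, "z": 0.3, "rx": 0, "ry": 0, "rz": 0, "hand": 0.2}, {"x": 0, "y": 0, "z": 0.57, "rx": 0, "ry": 0, "rz": 0, "hand": 0.2}, {"x": 0, "y": 0, "z": 0.57, "rx": 0, "ry": 0, "rz": 0, "hand": 0.2}]'

```text
clock: 5.0
position: [586.8, 17.7, 79.3]
tool_rot: [0.67, 0.742, -0.0, -0.0]
wrist_force: [-0.0, -0.6, 0.4]
width: 0.397
```

```bash
python3 - <<'E'
from mv import *
state(); s=shot('scene','s7.png')
a=cv2.resize(s['frame'][200:350,240:420],None,fx=4,fy=4,interpolation=cv2.INTER_CUBIC)
cv2.imwrite('pics/z8.png',a)
E
```

```text
t 5.0 pos [586.8  17.7  79.3] psi 0.102 tilt 0.06 F [-0.  -0.6  0.4] w 0.397 q [-0.02  0.55  1.85  0.    0.74 -0.12]
```

View pics/z8.png

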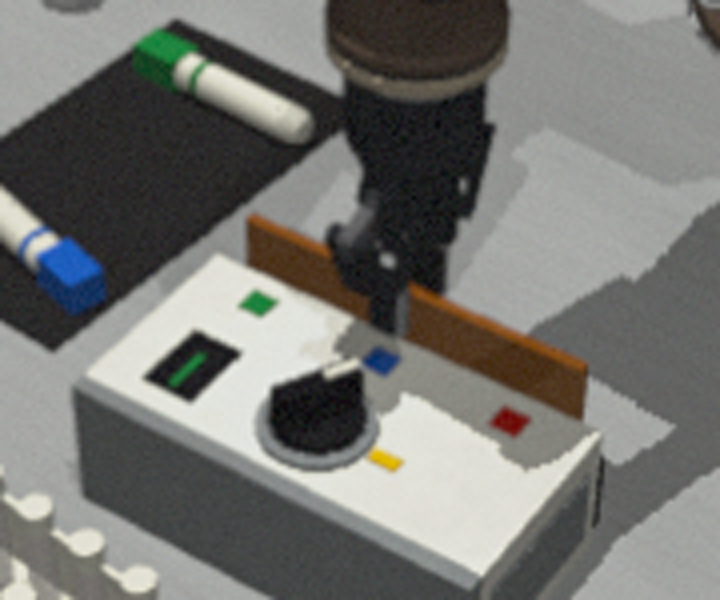

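The reported z is 79, below the 90 mm reader top, and there's no contact. That confirms a reading/tip offset of roughly +17–20 mm in z. Closing now.

Call:
apply_moves --commands '[{"x": 0, "y": 0, "z": 0, "rx": 0, "ry": 0, "rz": 0, "hand": 1}, {"x": 0, "y": 0, "z": 0, "rx": 0, "ry": 0, "rz": 0, "hand": 1}, {"x": 0, "y": 0, "z": 0, "rx": 0, "ry": 0, "rz": 0, "hand": 1}, {"x": 0, "y": 0, "z": 0, "rx": 0, "ry": 0, "rz": 0, "hand": 1}, {"x": 0, "y": 0, "z": 0, "rx": 0, "ry": 0, "rz": 0, "hand": 1}]' --grip_force 80

```text
clock: 5.68
position: [587.6, 17.7, 80.4]
tool_rot: [0.67, 0.742, 0.0, 0.0]
wrist_force: [-1.1, -0.1, 5.7]
width: 0.072
```

```bash
python3 - <<'E'
from mv import *
state(); s=shot('wrist','w8.png')
E
```

```text
t 5.67 pos [587.6  17.7  80.4] psi 0.102 tilt 0.05 F [-1.1 -0.1  5.7] w 0.072 q [-0.02  0.55  1.85  0.    0.74 -0.12]
```

View pics/w8.png

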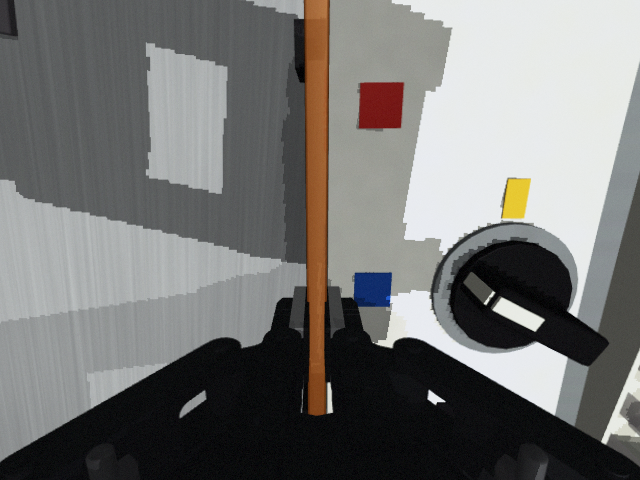

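Call:
apply_moves --commands '[{"x": 0, "y": 0, "z": -0.3, "rx": 0, "ry": 0, "rz": 0, "hand": 1}, {"x": 0, "y": 0, "z": -0.6, "rx": 0, "ry": 0, "rz": 0, "hand": 1}, {"x": 0, "y": 0, "z": -1, "rx": 0, "ry": 0, "rz": 0, "hand": 1}]' --grip_force 100

```text
clock: 6.1
position: [587.1, 17.7, 110.6]
tool_rot: [0.67, 0.742, -0.0, -0.0]
wrist_force: [0.5, -0.9, -1.9]
width: 0.066
```

```bash
python3 - <<'E'
from mv import *
state(); s=shot('wrist','w9.png');s=shot('scene','s9.png')
E
```

```text
t 6.1 pos [587.1  17.7 110.6] psi 0.102 tilt 0.01 F [ 0.5 -0.9 -1.9] w 0.066 q [-0.02  0.5   1.83 -0.    0.81 -0.12]
```

View pics/s9.png

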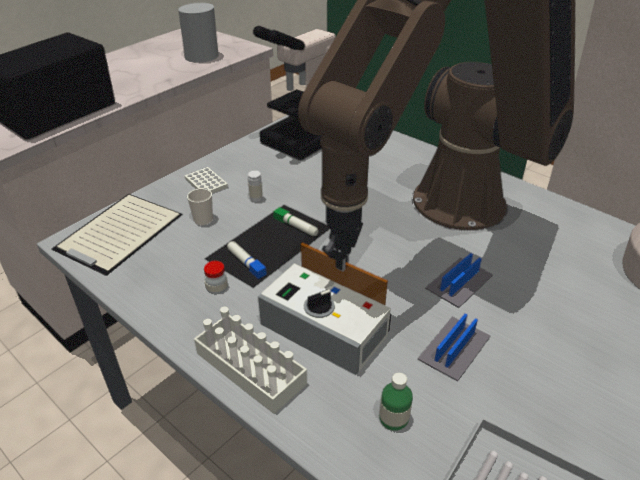

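The plate rises with the gripper. Lifting it clear.

Call:
apply_moves --commands '[{"x": 0, "y": 0, "z": -0.5, "rx": 0, "ry": 0, "rz": 0, "hand": 1}, {"x": 0, "y": 0, "z": -1, "rx": 0, "ry": 0, "rz": 0, "hand": 1}, {"x": 0, "y": 0, "z": -1.5, "rx": 0, "ry": 0, "rz": 0, "hand": 1}, {"x": 0, "y": 0, "z": -2, "rx": 0, "ry": 0, "rz": 0, "hand": 1}, {"x": 0, "y": 0, "z": -2.5, "rx": 0, "ry": 0, "rz": 0, "hand": 1}, {"x": 0, "y": 0, "z": -3, "rx": 0, "ry": 0, "rz": 0, "hand": 1}, {"x": 0, "y": 0, "z": -3, "rx": 0, "ry": 0, "rz": 0, "hand": 1}]'

```text
clock: 7.08
position: [588.0, 17.7, 201.3]
tool_rot: [0.67, 0.742, 0.001, 0.001]
wrist_force: [-0.3, -0.3, -1.8]
width: 0.066
```

```bash
python3 - <<'E'
from mv import *
state(); s=shot('wrist','w10.png');s=shot('scene','s10.png')
to((480,150,199,.8),(512,286,199,1.627))
E
```

```text
t 7.08 pos [588.   17.7 201.3] psi 0.102 tilt 0.12 F [-0.3 -0.3 -1.8] w 0.066 q [-0.02  0.4   1.75  0.    0.99 -0.12]
t 7.17 pos [587.1  17.8 199.8] psi 0.102 tilt 0.01 F [ 0.2 -0.2 -2.6] w 0.064 q [-0.02  0.4   1.75  0.    0.99 -0.12]
(480, 150, 199, 0.8) xyz [ 4.75 -3.1   0.03] r [-0. -0. -4.] r6~ -0.5 rad 503
(512, 286, 199, 1.627) xyz [ 9.15 -1.58  0.03] r [-0.   -0.   -8.74] r6~ -1.12 rad 586
```

View pics/w10.png

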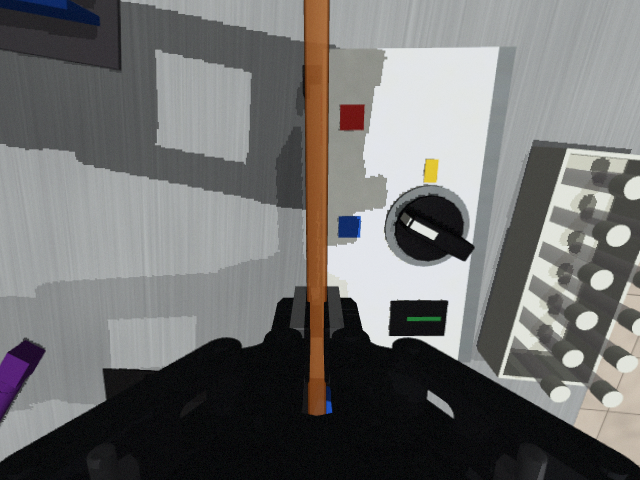

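View pics/s10.png

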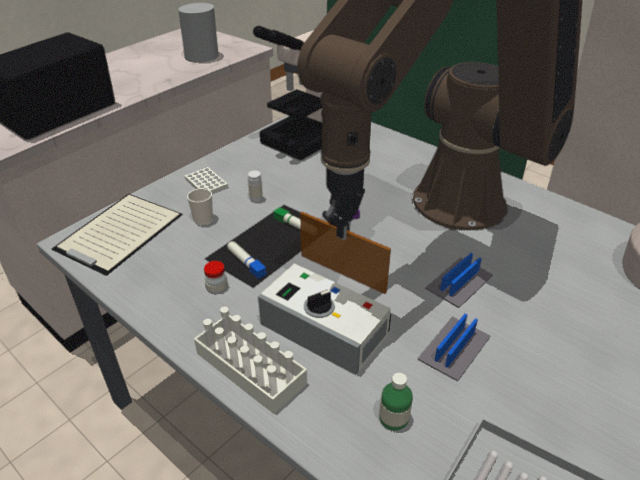

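The plate hangs level at about 120 mm. I'll back away first, then swing it to above the left stand.

Call:
apply_moves --commands '[{"x": 1, "y": -0.9, "z": 0, "rx": 0, "ry": 0, "rz": 0, "hand": 1}, {"x": 2, "y": -1.8, "z": 0, "rx": 0, "ry": 0, "rz": 0, "hand": 1}, {"x": 3, "y": -2.6, "z": 0, "rx": 0, "ry": 0, "rz": -0.7, "hand": 1}, {"x": 4, "y": -3.1, "z": 0, "rx": 0, "ry": 0, "rz": -1.4, "hand": 1}, {"x": 5, "y": -3, "z": 0, "rx": 0, "ry": 0, "rz": -2.2, "hand": 1}, {"x": 6, "y": -2.8, "z": 0, "rx": 0, "ry": 0, "rz": -3.1, "hand": 1}, {"x": 7, "y": -2.5, "z": 0, "rx": 0, "ry": 0, "rz": -4, "hand": 1}, {"x": 8, "y": -2.1, "z": 0, "rx": 0, "ry": 0, "rz": -4.9, "hand": 1}, {"x": 8.6, "y": -1.8, "z": 0, "rx": 0, "ry": 0, "rz": -5.8, "hand": 1}, {"x": 9.15, "y": -1.58, "z": 0, "rx": 0, "ry": 0, "rz": -6.7, "hand": 1}, {"x": 9.15, "y": -1.58, "z": 0, "rx": 0, "ry": 0, "rz": -7.6, "hand": 1}, {"x": 9.15, "y": -1.58, "z": 0, "rx": 0, "ry": 0, "rz": -8.3, "hand": 1}, {"x": 9.15, "y": -1.58, "z": 0, "rx": 0, "ry": 0, "rz": -8.74, "hand": 1}, {"x": 9.15, "y": -1.58, "z": 0, "rx": 0, "ry": 0, "rz": -8.74, "hand": 1}, {"x": 9.15, "y": -1.58, "z": 0, "rx": 0, "ry": 0, "rz": -8.74, "hand": 1}]'

```text
clock: 9.05
position: [511.9, 285.8, 199.5]
tool_rot: [-0.027, 1.0, -0.0, -0.0]
wrist_force: [0.2, 0.4, -1.4]
width: 0.063
```

```bash
python3 - <<'E'
from mv import *
state(); s=shot('wrist','w11.png');s=shot('scene','s11.png');t=shot('top','t11.png')
cv2.imwrite('pics/z11.png',cv2.resize(t['frame'][130:350,120:350],None,fx=2.6,fy=2.6,interpolation=cv2.INTER_CUBIC))
E
```

```text
t 9.05 pos [511.9 285.8 199.5] psi 1.625 tilt 0.04 F [ 0.2  0.4 -1.4] w 0.063 q [ 0.46  0.4   1.75  0.    0.99 -1.17]
```

View pics/w11.png

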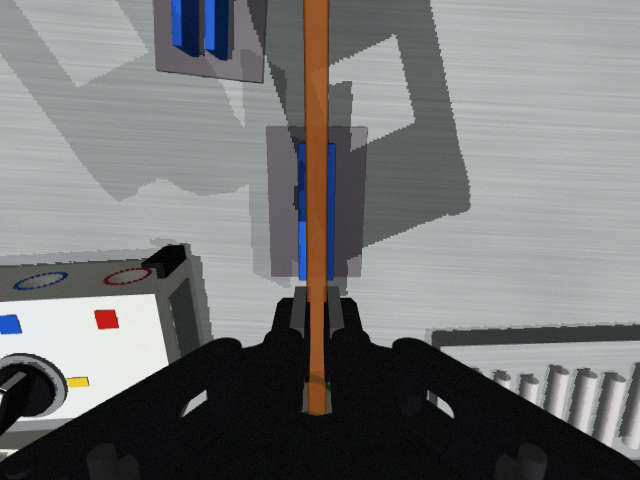

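View pics/s11.png

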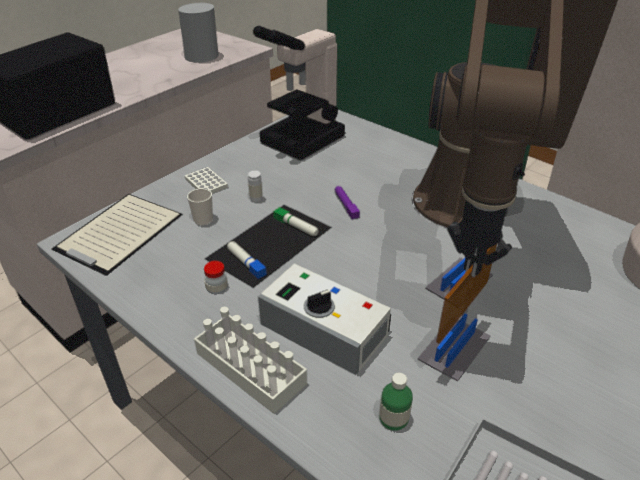

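View pics/z11.png

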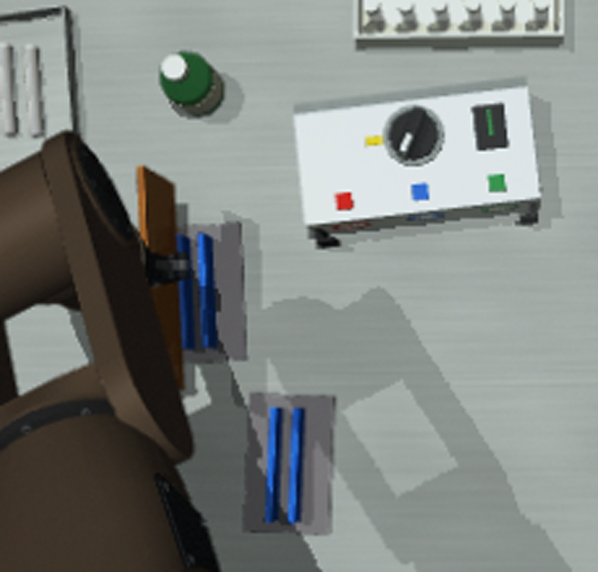

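Wrist view: the stand base corners are at (266,126), (367,126), (361,276) and (267,276), and the blue walls show on both sides of the plate. Computing the residual offset.

```bash
python3 - <<'E'
from fit import *
from mv import state
w=load('w11.png')
# image up=-x world, image right=? 
for p in ((266,126),(367,126),(361,276),(267,276)): print(p,pix(w,*p,6).round(1))
for p in ((298,143),(305.5,143),(328,143),(335.5,143),(300,279),(306,279),(328,279),(333,279)): print(p,pix(w,*p,50).round(1))
o,R=state()
# where plate lower edge line (at tcp plane) : plate top centre
for p in ((305,5),(329,5)): print('plate top',pix(w,*p,246).round(1))
E
```

```text
(266, 126) [434.8 231.1   6. ]
(367, 126) [429.3 330.1   6. ]
(361, 276) [588.1 339.    6. ]
(267, 276) [594.  234.3   6. ]
(298, 143) [447.7 265.3  50. ]
(305.5, 143) [447.3 271.9  50. ]
(328, 143) [446.2 291.6  50. ]
(335.5, 143) [445.9 298.1  50. ]
(300, 279) [576.4 272.4  50. ]
(306, 279) [576.1 278.3  50. ]
(328, 279) [574.9 299.9  50. ]
(333, 279) [574.6 304.8  50. ]
t 9.2 pos [512.1 285.9 199.8] psi 1.626 tilt 0.01 F [-1.1 -0.5 -2.1] w 0.067 q [ 0.46  0.4   1.75 -0.    0.99 -1.17]
plate top [401.7 275.7 246. ]
plate top [401.3 282.9 246. ]
```

The plate and channel centres agree to within 0.5 mm. Lowering it in.

Call:
apply_moves --commands '[{"x": 0, "y": 0, "z": 0.8, "rx": 0, "ry": 0, "rz": 0, "hand": 1}, {"x": 0, "y": 0, "z": 1.6, "rx": 0, "ry": 0, "rz": 0, "hand": 1}, {"x": 0, "y": 0, "z": 2.2, "rx": 0, "ry": 0, "rz": 0, "hand": 1}, {"x": 0, "y": 0, "z": 2.2, "rx": 0, "ry": 0, "rz": 0, "hand": 1}]'

```text
clock: 9.7
position: [511.3, 285.5, 132.8]
tool_rot: [-0.028, 1.0, -0.001, -0.001]
wrist_force: [-0.6, 0.1, -1.8]
width: 0.063
```

```bash
python3 - <<'E'
from mv import *
state(); s=shot('scene','s12.png');t=shot('wrist','w12.png')
cv2.imwrite('pics/z12.png',cv2.resize(s['frame'][230:390,390:530],None,fx=3.7,fy=3.7,interpolation=cv2.INTER_CUBIC))
E
```

```text
t 9.7 pos [511.3 285.5 132.8] psi 1.627 tilt 0.14 F [-0.6  0.1 -1.8] w 0.063 q [ 0.46  0.47  1.82  0.    0.85 -1.17]
```

View pics/z12.png

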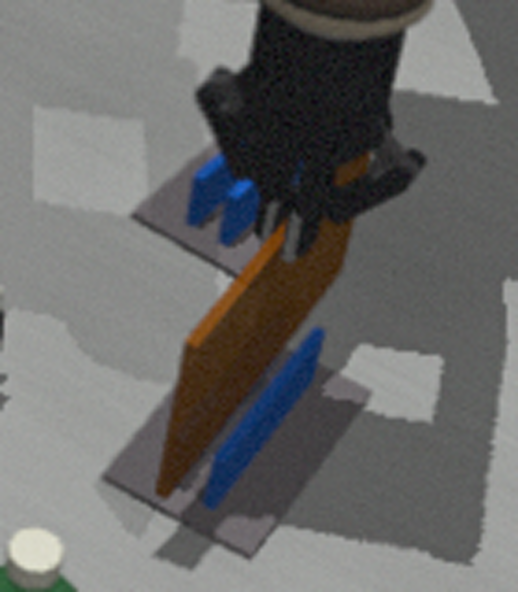

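View pics/w12.png

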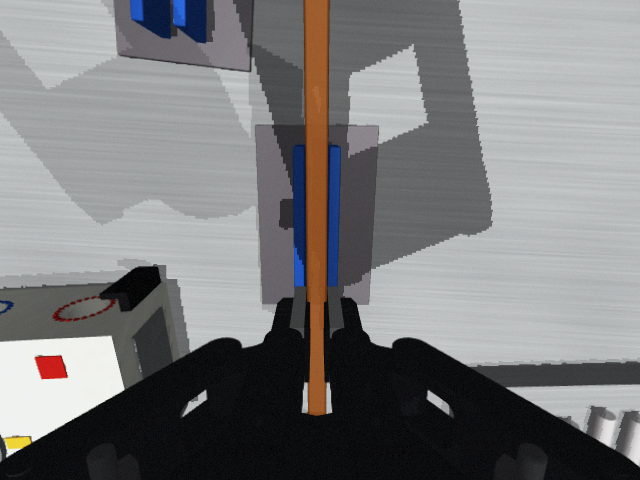

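The walls show symmetrically at px 294–306 and 329–340, so it's centred. Continuing down.

Call:
apply_moves --commands '[{"x": 0, "y": 0, "z": 0.5, "rx": 0, "ry": 0, "rz": 0, "hand": 1}, {"x": 0, "y": 0, "z": 1, "rx": 0, "ry": 0, "rz": 0, "hand": 1}, {"x": 0, "y": 0, "z": 1.3, "rx": 0, "ry": 0, "rz": 0, "hand": 1}, {"x": 0, "y": 0, "z": 1.45, "rx": 0, "ry": 0, "rz": 0, "hand": 1}, {"x": 0, "y": 0, "z": 1.5, "rx": 0, "ry": 0, "rz": 0, "hand": 1}]'

```text
clock: 10.42
position: [512.1, 286.0, 88.6]
tool_rot: [-0.028, 1.0, -0.0, -0.0]
wrist_force: [0.2, -0.6, -1.8]
width: 0.063
```

```bash
python3 - <<'E'
from mv import *
state(); s=shot('scene','s13.png');t=shot('wrist','w13.png')
cv2.imwrite('pics/z13.png',cv2.resize(s['frame'][230:390,390:530],None,fx=3.7,fy=3.7,interpolation=cv2.INTER_CUBIC))
E
```

```text
t 10.43 pos [512.1 286.   88.6] psi 1.627 tilt 0.02 F [ 0.2 -0.6 -1.8] w 0.063 q [ 0.46  0.53  1.85  0.    0.76 -1.17]
```

View pics/z13.png

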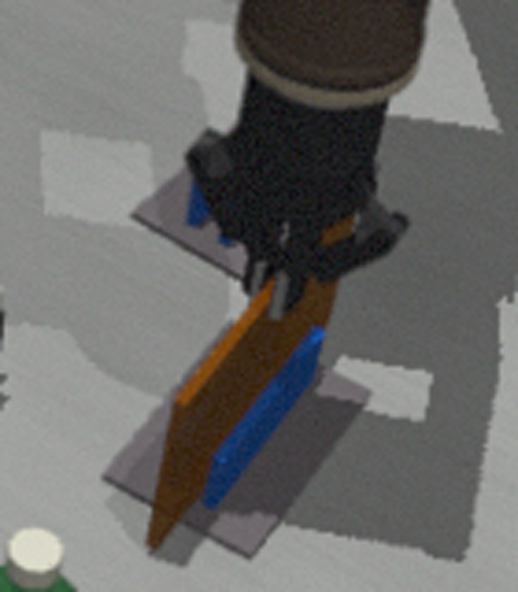

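View pics/w13.png

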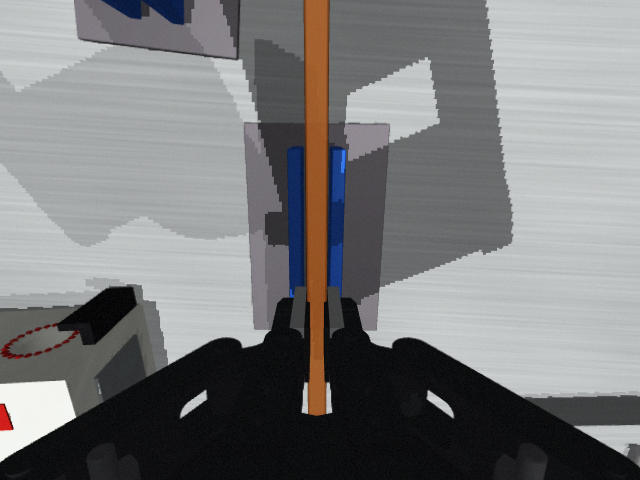

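The plate is between the walls. I'll lower the last few mm until it touches the base.

Call:
apply_moves --commands '[{"x": 0, "y": 0, "z": 0.08, "rx": 0, "ry": 0, "rz": 0, "hand": 1}, {"x": 0, "y": 0, "z": 0.14, "rx": 0, "ry": 0, "rz": 0, "hand": 1}, {"x": 0, "y": 0, "z": 0.14, "rx": 0, "ry": 0, "rz": 0, "hand": 1}]'

```text
clock: 10.9
position: [512.6, 286.4, 86.4]
tool_rot: [-0.028, 1.0, 0.0, 0.001]
wrist_force: [-6.4, -1.2, 23.6]
width: 0.064
```

The base is touched at 24 N. I'll ease off and release.

Call:
apply_moves --commands '[{"x": 0, "y": 0, "z": -0.06, "rx": 0, "ry": 0, "rz": 0, "hand": 1}, {"x": 0, "y": 0, "z": -0.06, "rx": 0, "ry": 0, "rz": 0, "hand": 0.6}, {"x": 0, "y": 0, "z": -0.06, "rx": 0, "ry": 0, "rz": 0, "hand": 0.3}, {"x": 0, "y": 0, "z": -0.06, "rx": 0, "ry": 0, "rz": 0, "hand": 0.3}, {"x": 0, "y": 0, "z": -0.06, "rx": 0, "ry": 0, "rz": 0, "hand": 0.3}]'

```text
clock: 11.52
position: [512.1, 286.0, 86.4]
tool_rot: [-0.028, 1.0, -0.0, -0.0]
wrist_force: [0.5, 0.1, -0.3]
width: 0.352
```

```bash
python3 - <<'E'
from mv import *
state(); s=shot('scene','s14.png');t=shot('wrist','w14.png')
cv2.imwrite('pics/z14.png',cv2.resize(s['frame'][230:390,390:530],None,fx=3.7,fy=3.7,interpolation=cv2.INTER_CUBIC))
E
```

```text
t 11.53 pos [512.1 286.   86.4] psi 1.627 tilt 0.01 F [ 0.5  0.1 -0.3] w 0.352 q [ 0.46  0.54  1.85 -0.    0.75 -1.17]
```

View pics/z14.png

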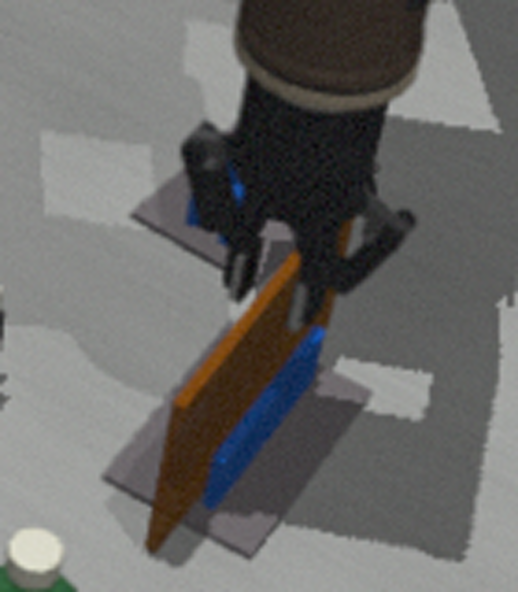

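View pics/w14.png

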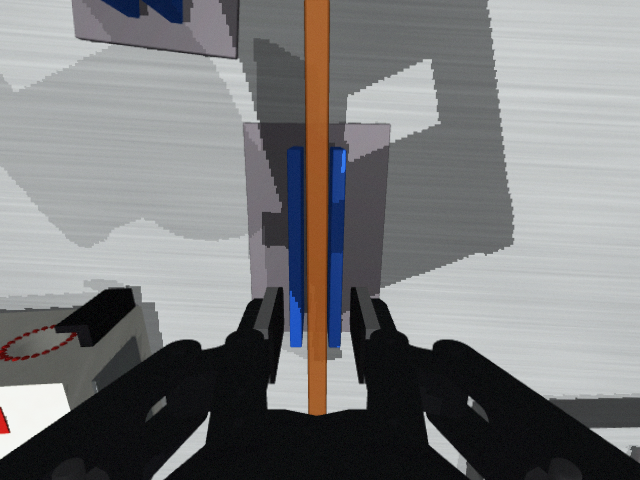

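The shield stands released, upright, between the walls. Rising.

Call:
apply_moves --commands '[{"x": 0, "y": 0, "z": -1, "rx": 0, "ry": 0, "rz": 0, "hand": 0.3}, {"x": 0, "y": 0, "z": -2.5, "rx": 0, "ry": 0, "rz": 0, "hand": 0.2}, {"x": 0, "y": 0, "z": -4.5, "rx": 0, "ry": 0, "rz": 0, "hand": 0}, {"x": 0, "y": 0, "z": -4.5, "rx": 0, "ry": 0, "rz": 0, "hand": 0}]'

```text
clock: 12.12
position: [514.5, 287.2, 226.2]
tool_rot: [-0.028, 1.0, 0.002, 0.003]
wrist_force: [0.1, -0.5, -1.0]
width: 0.5
```

```bash
python3 - <<'E'
from mv import *
to((450,20,240,1.0),(430,-200,220,.024),(414,-345,200,.024))
E
```

```text
t 12.12 pos [514.5 287.2 226.2] psi 1.627 tilt 0.44 F [ 0.1 -0.5 -1. ] w 0.5 q [ 0.46  0.37  1.72  0.    1.04 -1.17]
(450, 20, 240, 1.0) xyz [ 2.65 -8.77 -0.5 ] r [0.03 0.03 3.59] r6~ -0.96 rad 450
(430, -200, 220, 0.024) xyz [  3.73 -16.06   0.13] r [0.05 0.02 9.19] r6~ -0.46 rad 474
(414, -345, 200, 0.024) xyz [  4.54 -20.85   0.78] r [0.05 0.02 9.19] r6~ -0.72 rad 539
```

```bash
python3 - <<'E'
from mv import *
to((545,18,226,1.675))
E
```

```text
t 12.12 pos [514.5 287.2 226.2] psi 1.627 tilt 0.44 F [ 0.1 -0.5 -1. ] w 0.5 q [ 0.46  0.37  1.72  0.    1.04 -1.17]
(545, 18, 226, 1.675) xyz [-0.51 -9.02 -0.02] r [ 0.02  0.04 -0.27] r6~ -1.64 rad 545
```

Call:
apply_moves --commands '[{"x": 0, "y": -2, "z": 0, "rx": 0, "ry": 0, "rz": 0, "hand": -0.2}, {"x": -0.2, "y": -4, "z": 0, "rx": 0, "ry": 0, "rz": -0.1, "hand": -0.2}, {"x": -0.4, "y": -6, "z": 0, "rx": 0, "ry": 0, "rz": -0.27, "hand": -0.2}, {"x": -0.5, "y": -8, "z": 0, "rx": 0, "ry": 0, "rz": -0.27, "hand": -0.2}, {"x": -0.5, "y": -9, "z": 0, "rx": 0, "ry": 0, "rz": -0.27, "hand": -0.2}, {"x": -0.5, "y": -9, "z": 0, "rx": 0, "ry": 0, "rz": -0.27, "hand": -0.2}, {"x": -0.5, "y": -9, "z": 0, "rx": 0, "ry": 0, "rz": -0.27, "hand": -0.2}]'

```text
clock: 13.0
position: [542.1, 17.6, 221.1]
tool_rot: [-0.052, 0.999, 0.0, -0.0]
wrist_force: [0.9, 0.1, 0.1]
width: 0.597
```

```bash
python3 - <<'E'
from mv import *
state(); t=shot('wrist','w15.png'); shot('top','t15.png'); shot('scene','s15.png')
E
```

```text
t 13.0 pos [542.1  17.6 221.1] psi 1.674 tilt 0.04 F [0.9 0.1 0.1] w 0.597 q [-0.02  0.31  1.82  0.    1.   -1.7 ]
```

View pics/w15.png

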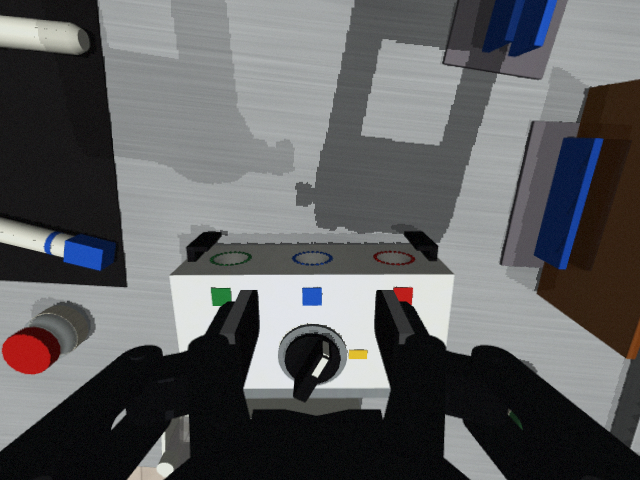

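View pics/s15.png

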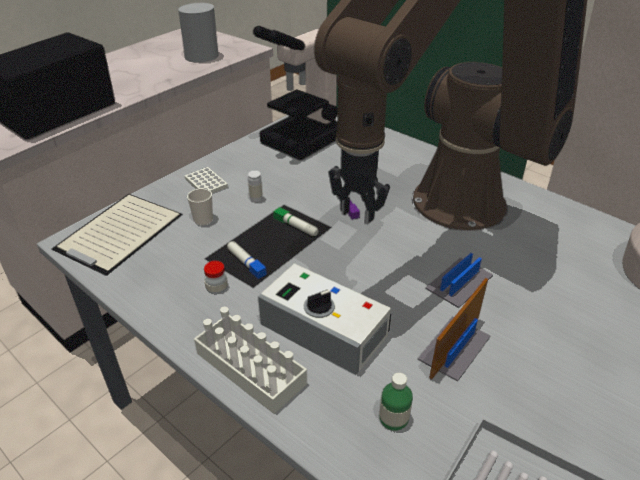

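The wrist view shows the reader front: bore rims at (231,258), (313,258) and (394,258), top front edge at v≈275 from u=170 to 453. The shield stands in the left stand. Fitting the reader pose.

```bash
python3 - <<'E'
from fit import *
w=load('w15.png'); im=w['frame']; 
cv2.imwrite('pics/z15.png',cv2.resize(im[225:305,160:470],None,fx=2.58,fy=2.58,interpolation=cv2.INTER_CUBIC))
hsv=cv2.cvtColor(im,cv2.COLOR_BGR2HSV)
C={}
for n,lo,hi in (('g',(50,80,20),(80,255,255)),('b',(100,100,20),(130,255,255)),('r',(170,100,20),(180,255,255)),('r0',(0,100,20),(8,255,255))):
    m=cv2.inRange(hsv,np.array(lo),np.array(hi)); m[:244]=0;m[273:]=0; m[:,:180]=0;m[:,450:]=0
    p=np.argwhere(m)[:,::-1]; C[n]=p; print(n,len(p),p.min(0) if len(p) else'',p.max(0) if len(p) else '')
C['r']=np.r_[C['r'],C['r0']]
px=[]
for n in 'gbr':
    e=cv2.fitEllipse(C[n].astype(np.float32)); print(n,e); px.append(e[0])
L=[[0,-85,45],[0,0,45],[0,85,45]]
p,r=fit([590,18,.1],[(w,L,np.array(px)+0)]); print(p,r.round(1))
L2=L+[[0,-131,90],[0,131,90]]
p,r=fit([590,18,.1],[(w,L2,np.array(px+[(170,275),(453,275)]))]); print(p,r.round(1))
E
```

```text
g 139 [210 251] [251 265]
b 145 [292 251] [332 265]
r 19 [375 251] [413 264]
r0 143 [373 251] [414 265]
g ((230.17266845703125, 258.1095886230469), (12.600027084350586, 38.82148361206055), 84.8824691772461)
b ((311.9505310058594, 257.85693359375), (12.964568138122559, 37.356895446777344), 89.25028991699219)
r ((393.5471496582031, 257.5411071777344), (12.688058853149414, 38.67335891723633), 94.0877914428711)
[5.93550358e+02 1.75035781e+01 1.07789562e-01] [ 0.4 -0.  -0.1 -0.1 -0.3  0. ]
[5.93762341e+02 1.76449387e+01 1.05157498e-01] [ 0.5 -0.   0.   0.1 -0.2  0.4 -1.  -0.   0.8 -0.3]
```

View pics/z15.png

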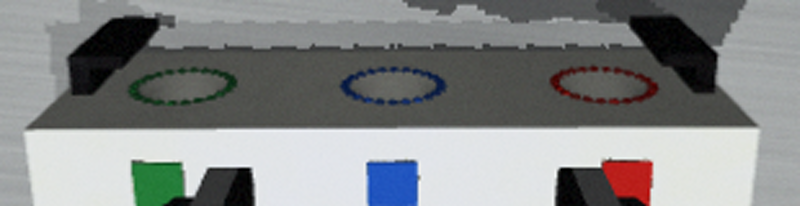

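```bash
python3 - <<'E'
from mv import *
to((412,-335,221,.024))
E
```

```text
t 13.15 pos [542.2  18.3 221.4] psi 1.676 tilt 0.01 F [ 0.6 -0.8  0.5] w 0.598 q [-0.02  0.31  1.82  0.    1.   -1.7 ]
(412, -335, 221, 0.024) xyz [ 5.550e+00 -1.126e+01  1.000e-02] r [-0.   -0.    9.46] r6~ -0.71 rad 531
```

Call:
apply_moves --commands '[{"x": 0.7, "y": -1.4, "z": 0, "rx": 0, "ry": 0, "rz": 1, "hand": 0.1}, {"x": 1.4, "y": -2.8, "z": 0, "rx": 0, "ry": 0, "rz": 2, "hand": 0.1}, {"x": 2.1, "y": -4.2, "z": 0, "rx": 0, "ry": 0, "rz": 3, "hand": 0.1}, {"x": 2.8, "y": -5.6, "z": 0, "rx": 0, "ry": 0, "rz": 4, "hand": 0.1}, {"x": 3.5, "y": -7, "z": 0, "rx": 0, "ry": 0, "rz": 5, "hand": 0.1}, {"x": 4.2, "y": -8.4, "z": 0, "rx": 0, "ry": 0, "rz": 6, "hand": 0.1}, {"x": 4.9, "y": -9.8, "z": 0, "rx": 0, "ry": 0, "rz": 7, "hand": 0.1}, {"x": 5.5, "y": -11.2, "z": 0, "rx": 0, "ry": 0, "rz": 8, "hand": 0.1}, {"x": 5.55, "y": -11.26, "z": 0, "rx": 0, "ry": 0, "rz": 9, "hand": 0.1}, {"x": 5.55, "y": -11.26, "z": 0, "rx": 0, "ry": 0, "rz": 9.46, "hand": 0.1}, {"x": 5.55, "y": -11.26, "z": 0, "rx": 0, "ry": 0, "rz": 9.46, "hand": 0.1}, {"x": 5.55, "y": -11.26, "z": 0, "rx": 0, "ry": 0, "rz": 9.46, "hand": 0.1}]'

```text
clock: 14.65
position: [412.1, -335.5, 221.5]
tool_rot: [0.698, 0.716, -0.0, -0.0]
wrist_force: [-0.3, 0.6, 0.3]
width: 0.445
```

```bash
python3 - <<'E'
from mv import *
state(); t=shot('wrist','w16.png'); shot('top','t16.png')
E
```

```text
t 14.65 pos [ 412.1 -335.5  221.5] psi 0.026 tilt 0.0 F [-0.3  0.6  0.3] w 0.445 q [-0.74  0.3   1.85 -0.    1.   -0.77]
```

View pics/w16.png

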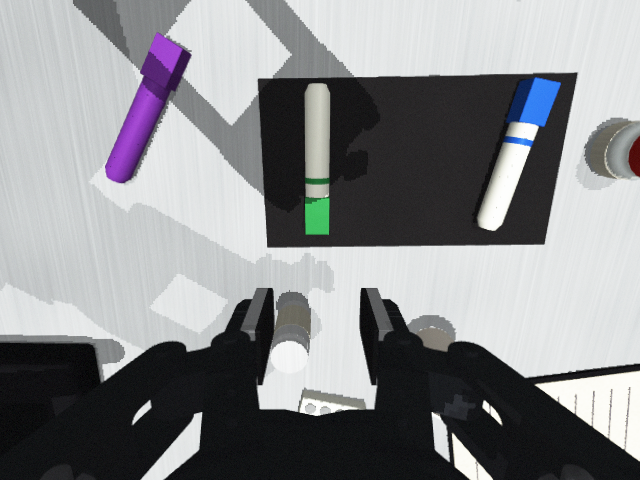

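View pics/t16.png

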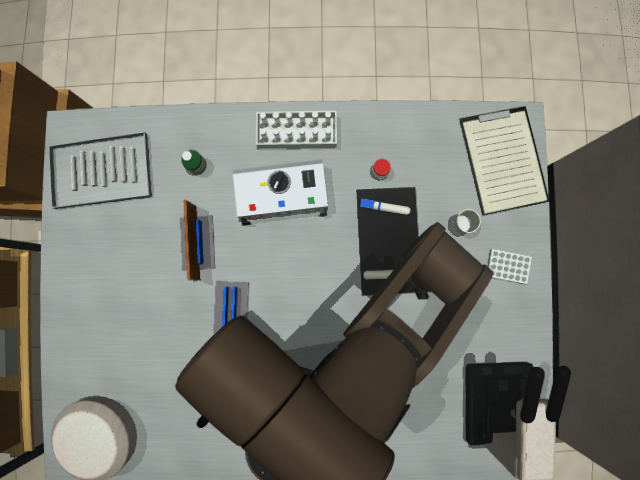

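The wrist view shows all three tubes: green with tip (317,83) and cap end (317,235), blue with cap (535,95) and tip (489,228), and the purple look-alike. There's no red. Measuring.

```bash
python3 - <<'E'
from fit import *
w=load('w16.png'); im=w['frame']
cv2.imwrite('pics/z16.png',cv2.resize(im[70:245,280:360],None,fx=3.4,fy=3.4,interpolation=cv2.INTER_CUBIC))
def tube(img,capm):
    ys,xs=np.where(capm); return xs.mean(),ys.mean(),xs.min(),xs.max(),ys.min(),ys.max()
hsv=cv2.cvtColor(im,cv2.COLOR_BGR2HSV)
g=cv2.inRange(hsv,(50,100,40),(80,255,255)); 
for v in (85,100,120,150,170): 
    row=im[v,280:360].astype(int).sum(1); x=np.where(row>250)[0]; 
    a,b=280+x.min(),280+x.max(); print(v,a,b,pix(w,(a+b)/2,v,15).round(1))
ys,xs=np.where(g[:,280:360]); xs=xs+280
ring=ys<190; print('ring',ys[ring].min(),ys[ring].max()); cap=ys>=190
print('cap',xs[cap].min(),xs[cap].max(),ys[cap].min(),ys[cap].max())
for v in (ys[ring].min(),ys[ring].max()+1): print('ring z28',pix(w,317,v,28).round(1))
for u,v in ((xs[cap].min(),ys[cap].max()+1),(xs[cap].max()+1,ys[cap].max()+1),(317,ys[cap].min())): print('cap z28',pix(w,u,v,28).round(1))
print('tip',pix(w,317,83,15).round(1))
E
```

```text
85 308 326 [ 409.6 -217.8   15. ]
100 305 329 [ 410.  -231.4   15. ]
120 305 329 [ 410.5 -250.2   15. ]
150 305 329 [ 411.3 -279.5   15. ]
170 305 328 [ 411.4 -300.    15. ]
ring 178 183
cap 305 329 197 234
ring z28 [ 412.1 -306.7   28. ]
ring z28 [ 412.2 -312.8   28. ]
cap z28 [ 400.8 -367.9   28. ]
cap z28 [ 427.7 -367.2   28. ]
cap z28 [ 412.6 -326.3   28. ]
tip [ 409.6 -216.    15. ]
```

View pics/z16.png

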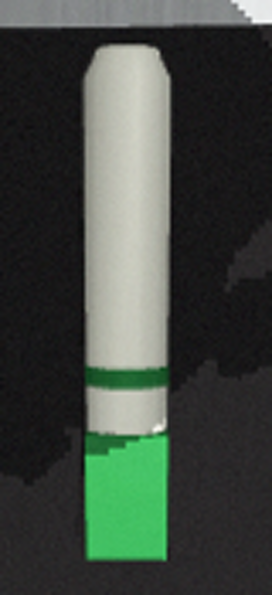

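```bash
python3 - <<'E'
from mv import *
to((413.2,-347,60,.028),(413.2,-347,20,.028))
E
```

```text
t 14.75 pos [ 412.  -335.6  221.5] psi 0.025 tilt 0.0 F [0.2 0.7 0.5] w 0.449 q [-0.74  0.3   1.85  0.    1.   -0.77]
(413.2, -347, 60, 0.028) xyz [-0.38  0.03  5.38] r [ 0.    0.   -0.01] r6~ -0.73 rad 540
(413.2, -347, 20, 0.028) xyz [-0.38  0.03  6.72] r [ 0.    0.   -0.01] r6~ -0.73 rad 540
```

Call:
apply_moves --commands '[{"x": -0.38, "y": 0.03, "z": 1.5, "rx": 0, "ry": 0, "rz": 0, "hand": 0.1}, {"x": -0.38, "y": 0.03, "z": 3, "rx": 0, "ry": 0, "rz": 0, "hand": 0.1}, {"x": -0.38, "y": 0.03, "z": 4.5, "rx": 0, "ry": 0, "rz": 0, "hand": 0.1}, {"x": -0.38, "y": 0.03, "z": 5.6, "rx": 0, "ry": 0, "rz": 0, "hand": 0.1}, {"x": -0.38, "y": 0.03, "z": 6.2, "rx": 0, "ry": 0, "rz": 0, "hand": 0.1}, {"x": -0.38, "y": 0.03, "z": 6.7, "rx": 0, "ry": 0, "rz": 0, "hand": 0.1}, {"x": -0.38, "y": 0.03, "z": 6.7, "rx": 0, "ry": 0, "rz": 0, "hand": 0.1}]'

```text
clock: 15.62
position: [412.6, -346.9, 19.8]
tool_rot: [0.699, 0.715, -0.0, -0.001]
wrist_force: [0.7, -0.6, 0.0]
width: 0.448
```

```bash
python3 - <<'E'
from mv import *
state(); t=shot('wrist','w17.png'); s=shot('scene','s17.png')
cv2.imwrite('pics/z17.png',cv2.resize(s['frame'][170:260,240:350],None,fx=5,fy=5,interpolation=cv2.INTER_CUBIC))
E
```

```text
t 15.62 pos [ 412.6 -346.9   19.8] psi 0.024 tilt 0.08 F [ 0.7 -0.6  0. ] w 0.448 q [-0.76  0.59  2.   -0.    0.56 -0.78]
```

View pics/w17.png

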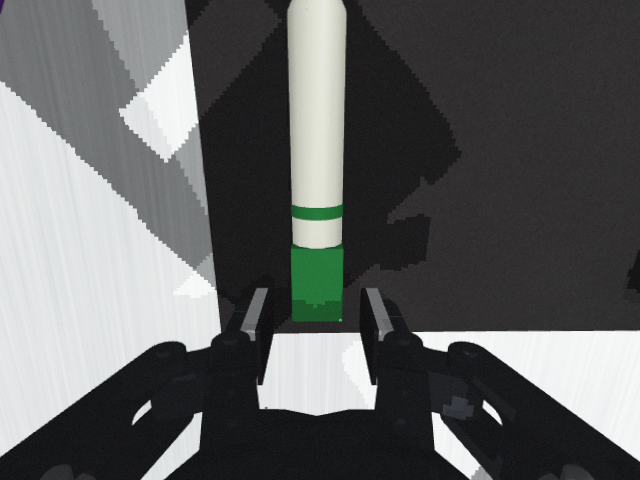

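View pics/z17.png

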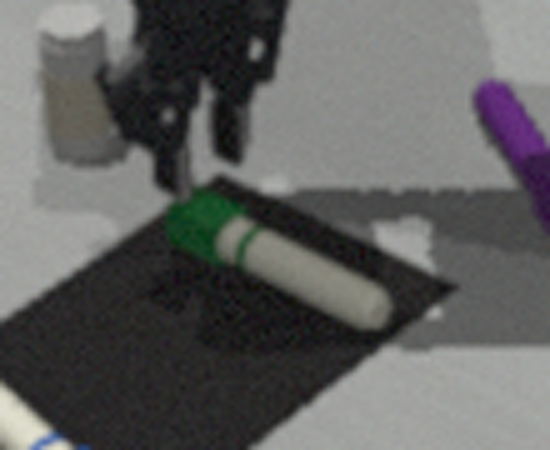

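```bash
python3 - <<'E'
from mv import *
s=load('s17.png'); w=load('w17.png')
for y in (-347,-357,-367):
  for z in (20,30,40): print(y,z,proj(s,[413+23,y,z]).round(1),proj(s,[413-23,y,z]).round(1),'wr',proj(w,[413-19,y,z]).round(1),proj(w,[413+19,y,z]).round(1))
cv2.imwrite('pics/z18.png',cv2.resize(w['frame'][270:420,220:420],None,fx=4,fy=4,interpolation=cv2.INTER_CUBIC))
E
```

```text
-347 20 [274.7 216.2] [285.8 209.1] wr [280.5 279.4] [353.3 281.1]
-347 30 [274.5 213.3] [285.7 206.2] wr [278.5 287.5] [355.3 289.3]
-347 40 [274.3 210.5] [285.6 203.4] wr [276.3 296.6] [357.6 298.4]
-357 20 [272.2 214.8] [283.3 207.8] wr [280.6 296.8] [352.3 298.5]
-357 30 [272. 212.] [283.2 204.9] wr [278.7 305.8] [354.2 307.5]
-357 40 [271.8 209.1] [283.1 202.1] wr [276.5 315.7] [356.4 317.5]
-367 20 [269.7 213.5] [280.8 206.5] wr [280.7 313.7] [351.3 315.3]
-367 30 [269.5 210.6] [280.7 203.6] wr [278.8 323.5] [353.1 325.1]
-367 40 [269.3 207.8] [280.5 200.8] wr [276.6 334.3] [355.2 336. ]
```

View pics/z18.png

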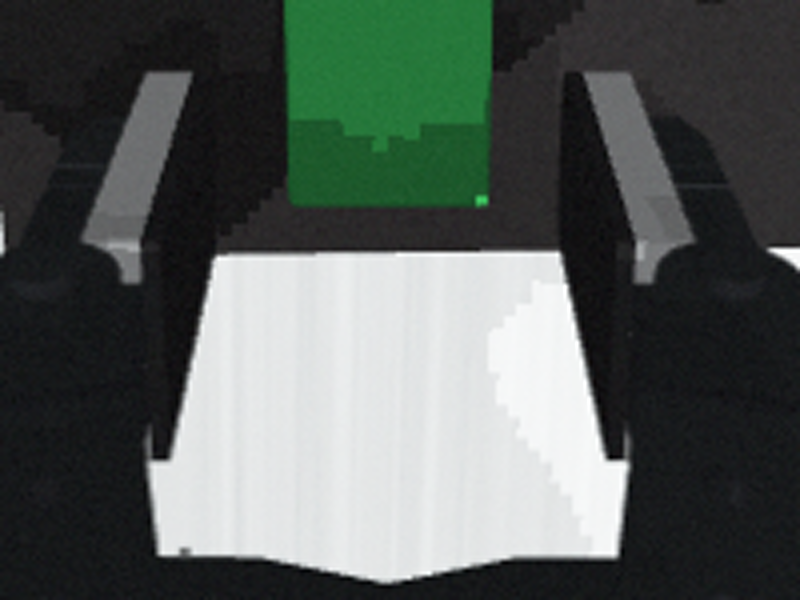

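Call:
apply_moves --commands '[{"x": 0.13, "y": 0.02, "z": 0.3, "rx": 0, "ry": 0, "rz": 0, "hand": 0.1}, {"x": 0.13, "y": 0.02, "z": 0.6, "rx": 0, "ry": 0, "rz": 0, "hand": 0.1}, {"x": 0.13, "y": 0.02, "z": 0.85, "rx": 0, "ry": 0, "rz": 0, "hand": 0.1}, {"x": 0.13, "y": 0.02, "z": 0.85, "rx": 0, "ry": 0, "rz": 0, "hand": 0.1}]'

```text
clock: 16.23
position: [413.0, -343.1, -5.7]
tool_rot: [0.699, 0.715, -0.0, -0.001]
wrist_force: [0.2, 0.3, 0.3]
width: 0.451
```

```bash
python3 - <<'E'
from mv import *
state(); t=shot('wrist','w18.png'); s=shot('scene','s18.png')
cv2.imwrite('pics/z19.png',cv2.resize(s['frame'][170:260,240:350],None,fx=5,fy=5,interpolation=cv2.INTER_CUBIC))
E
```

```text
t 16.23 pos [ 413.  -343.1   -5.7] psi 0.023 tilt 0.07 F [0.2 0.3 0.3] w 0.451 q [-0.75  0.63  2.01  0.    0.5  -0.77]
```

View pics/w18.png

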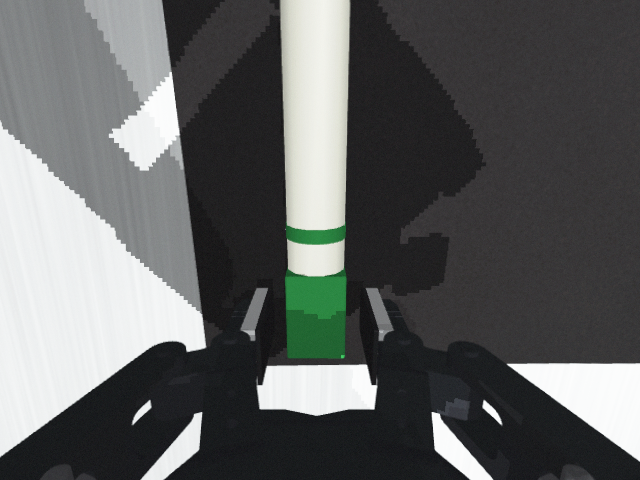

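View pics/z19.png

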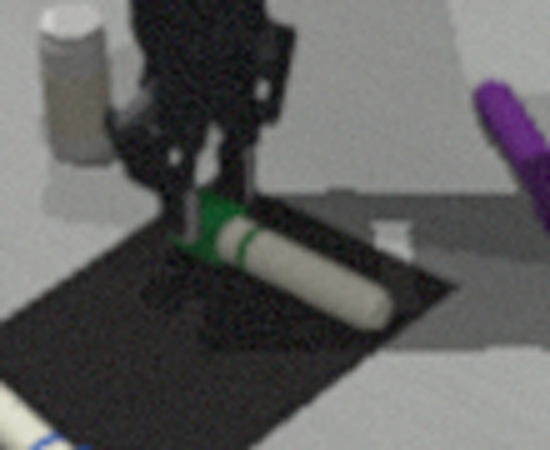

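The fingers straddle the cap. I'll go 8 mm lower and close.

Call:
apply_moves --commands '[{"x": 0.07, "y": 0, "z": 0.27, "rx": 0, "ry": 0, "rz": -0.03, "hand": 0.1}, {"x": 0.07, "y": 0, "z": 0.27, "rx": 0, "ry": 0, "rz": -0.03, "hand": 0.1}, {"x": 0.07, "y": 0, "z": 0.27, "rx": 0, "ry": 0, "rz": -0.03, "hand": 1}, {"x": 0.07, "y": 0, "z": 0.27, "rx": 0, "ry": 0, "rz": -0.03, "hand": 1}, {"x": 0.07, "y": 0, "z": 0.27, "rx": 0, "ry": 0, "rz": -0.03, "hand": 1}, {"x": 0.07, "y": 0, "z": 0.27, "rx": 0, "ry": 0, "rz": -0.03, "hand": 1}]' --grip_force 40

```text
clock: 17.08
position: [413.4, -341.4, -13.0]
tool_rot: [0.697, 0.717, -0.0, 0.0]
wrist_force: [-0.8, -0.6, -0.0]
width: 0.292
```

```bash
python3 - <<'E'
from mv import *
state(); t=shot('wrist','w19.png'); s=shot('scene','s19.png')
E
```

```text
t 17.07 pos [ 413.4 -341.4  -13. ] psi 0.029 tilt 0.01 F [-0.8 -0.6 -0. ] w 0.292 q [-0.75  0.64  2.02 -0.    0.48 -0.78]
```

View pics/w19.png

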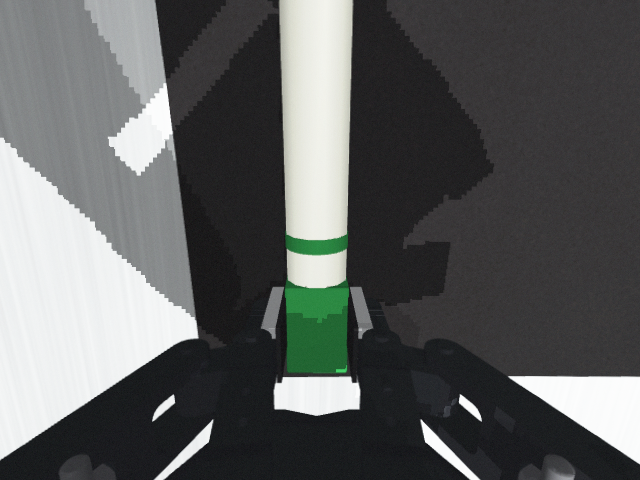

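The cap is gripped (width 0.29). Computing the mark offset and the pre-insertion pose.

```bash
python3 - <<'E'
from mv import *
w=load('w19.png'); im=w['frame']
hsv=cv2.cvtColor(im,cv2.COLOR_BGR2HSV); g=cv2.inRange(hsv,(50,100,40),(80,255,255))
col=np.where(g[200:270,317])[0]+200; print(col.min(),col.max())
print('mark',pix(w,317,col.min(),28).round(1),'ring back',pix(w,317,col.max()+1,28).round(1))
R=np.array([593.6,17.6]);a=.106;d=np.array([np.cos(a),np.sin(a)]);n=np.array([-d[1],d[0]])
b=R-85*n; print('bore',b)
o=robot.observe(); off=pix(w,317,col.min(),28)[1]-o['position'][1]; print('off',off)
fin=b-off*d; pre=fin-102*d; print(fin,pre)
to((*pre,60,a-np.pi/2),(*pre,17,a-np.pi/2),(*fin,17,a-np.pi/2))
E
```

```text
240 254
mark [ 412.7 -306.9   28. ] ring back [ 412.9 -313.    28. ]
bore [602.59313675 -66.92291696]
off 34.449076323697966
[568.33741419 -70.56768466] [466.90991384 -81.35944876]
t 17.18 pos [ 413.3 -341.4  -13.1] psi 0.029 tilt 0.0 F [-0.5 -0.4  1. ] w 0.291 q [-0.75  0.64  2.02 -0.    0.48 -0.78]
(np.float64(466.9099138398615), np.float64(-81.35944875719056), 60, -1.4647963267948965) xyz [ 8.61  2.03 -2.44] r [0.   0.   8.56] r6~ 1.29 rad 474
(np.float64(466.9099138398615), np.float64(-81.35944875719056), 17, -1.4647963267948965) xyz [ 8.61  2.03 -1.  ] r [0.   0.   8.56] r6~ 1.29 rad 474
(np.float64(568.3374141916529), np.float64(-70.56768465731574), 17, -1.4647963267948965) xyz [ 8.88  5.42 -1.  ] r [0.   0.   8.56] r6~ 1.34 rad 573
```

Call:
apply_moves --commands '[{"x": 0, "y": 0, "z": -1, "rx": 0, "ry": 0, "rz": 0, "hand": 1}, {"x": 0, "y": 0, "z": -2.4, "rx": 0, "ry": 0, "rz": 0, "hand": 1}, {"x": 0.8, "y": 0.2, "z": -2.4, "rx": 0, "ry": 0, "rz": 0.8, "hand": 1}, {"x": 1.6, "y": 0.4, "z": -2.4, "rx": 0, "ry": 0, "rz": 1.7, "hand": 1}, {"x": 2.4, "y": 0.6, "z": -2.4, "rx": 0, "ry": 0, "rz": 2.5, "hand": 1}, {"x": 3.2, "y": 0.8, "z": -2.4, "rx": 0, "ry": 0, "rz": 3.4, "hand": 1}, {"x": 4, "y": 1, "z": -2.4, "rx": 0, "ry": 0, "rz": 4.2, "hand": 1}, {"x": 4.8, "y": 1.2, "z": -2.4, "rx": 0, "ry": 0, "rz": 5.1, "hand": 1}, {"x": 5.6, "y": 1.4, "z": -2.4, "rx": 0, "ry": 0, "rz": 5.9, "hand": 1}, {"x": 6.4, "y": 1.6, "z": -2.4, "rx": 0, "ry": 0, "rz": 6.8, "hand": 1}, {"x": 7.2, "y": 1.8, "z": -2.4, "rx": 0, "ry": 0, "rz": 7.6, "hand": 1}, {"x": 8, "y": 1.9, "z": -2.4, "rx": 0, "ry": 0, "rz": 8.3, "hand": 1}, {"x": 8.61, "y": 2.03, "z": -2.4, "rx": 0, "ry": 0, "rz": 8.56, "hand": 1}, {"x": 8.61, "y": 2.03, "z": -2, "rx": 0, "ry": 0, "rz": 8.56, "hand": 1}, {"x": 8.61, "y": 2.03, "z": -1.4, "rx": 0, "ry": 0, "rz": 8.56, "hand": 1}, {"x": 8.61, "y": 2.03, "z": -1, "rx": 0, "ry": 0, "rz": 8.56, "hand": 1}, {"x": 8.61, "y": 2.03, "z": -1, "rx": 0, "ry": 0, "rz": 8.56, "hand": 1}]'

```text
clock: 19.3
position: [466.0, -81.6, 15.9]
tool_rot: [0.999, 0.053, -0.001, -0.0]
wrist_force: [0.3, 0.6, -0.3]
width: 0.292
```

```bash
python3 - <<'E'
from mv import *
state(); t=shot('wrist','w20.png'); s=shot('scene','s20.png')
E
```

```text
t 19.3 pos [466.  -81.6  15.9] psi -1.465 tilt 0.12 F [ 0.3  0.6 -0.3] w 0.292 q [-0.24  0.54  2.15 -0.    0.45  1.23]
```

View pics/w20.png

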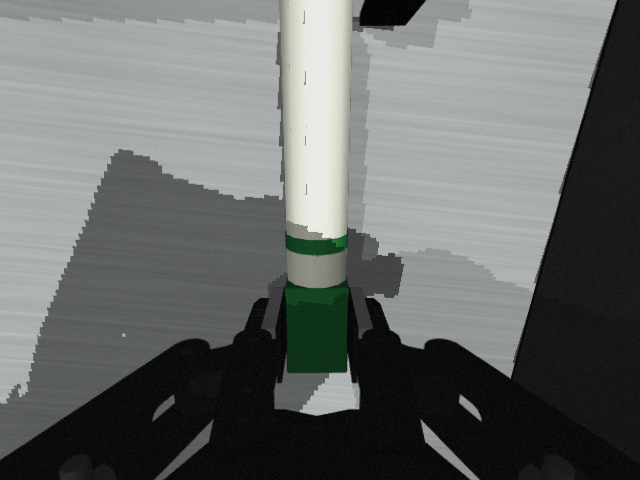

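View pics/s20.png

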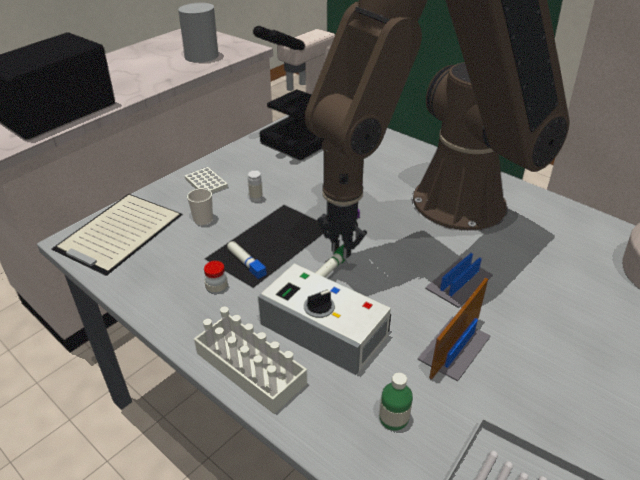

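Call:
apply_moves --commands '[{"x": 0.3, "y": 0, "z": 0, "rx": 0, "ry": 0, "rz": 0, "hand": 1}, {"x": 0.6, "y": 0, "z": 0, "rx": 0, "ry": 0, "rz": 0, "hand": 1}, {"x": 0.9, "y": 0, "z": 0, "rx": 0, "ry": 0, "rz": 0, "hand": 1}, {"x": 0.9, "y": 0, "z": 0, "rx": 0, "ry": 0, "rz": 0, "hand": 1}]'

```text
clock: 19.9
position: [494.8, -78.5, 17.0]
tool_rot: [0.999, 0.053, 0.0, 0.0]
wrist_force: [-0.0, -0.0, -2.0]
width: 0.291
```

```bash
python3 - <<'E'
from mv import *
state(); t=shot('wrist','w21.png'); s=shot('scene','s21.png')
cv2.imwrite('pics/z21.png',cv2.resize(s['frame'][230:330,250:400],None,fx=5,fy=5,interpolation=cv2.INTER_CUBIC))
E
```

```text
t 19.9 pos [494.8 -78.5  17. ] psi -1.465 tilt 0.06 F [-0. -0. -2.] w 0.291 q [-0.22  0.56  2.09  0.    0.49  1.25]
```

View pics/z21.png

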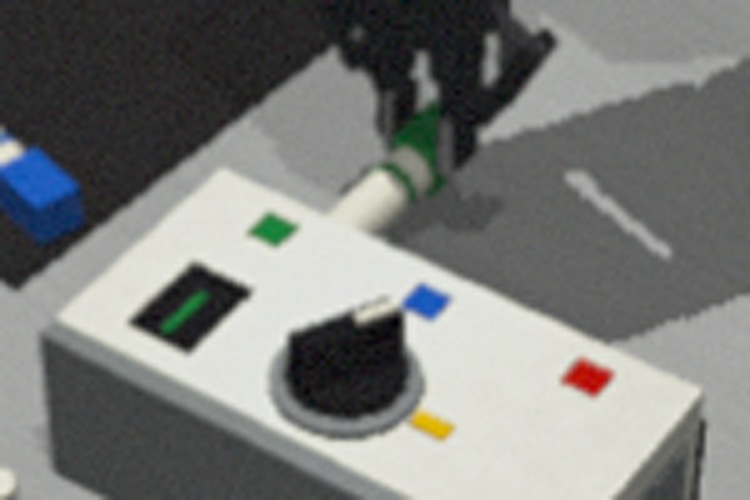

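No axial force, so the tip is in the bore. Continuing, to stop about 3 mm short.

Call:
apply_moves --commands '[{"x": 0.4, "y": 0, "z": 0, "rx": 0, "ry": 0, "rz": 0, "hand": 1}, {"x": 0.8, "y": 0, "z": 0, "rx": 0, "ry": 0, "rz": 0, "hand": 1}, {"x": 1.2, "y": 0, "z": 0, "rx": 0, "ry": 0, "rz": 0, "hand": 1}, {"x": 1.6, "y": 0, "z": 0, "rx": 0, "ry": 0, "rz": 0, "hand": 1}, {"x": 2, "y": 0, "z": 0, "rx": 0, "ry": 0, "rz": 0, "hand": 1}, {"x": 2.3, "y": 0, "z": 0, "rx": 0, "ry": 0, "rz": 0, "hand": 1}, {"x": 2.4, "y": 0, "z": 0, "rx": 0, "ry": 0, "rz": 0, "hand": 1}, {"x": 2.4, "y": 0, "z": 0, "rx": 0, "ry": 0, "rz": 0, "hand": 1}]'

```text
clock: 21.0
position: [565.1, -70.9, 16.8]
tool_rot: [0.999, 0.053, -0.0, -0.0]
wrist_force: [0.7, -0.5, -0.1]
width: 0.29
```

```bash
python3 - <<'E'
from mv import *
state(); t=shot('wrist','w22.png'); s=shot('top','t22.png')
E
```

```text
t 21.0 pos [565.1 -70.9  16.8] psi -1.465 tilt 0.02 F [ 0.7 -0.5 -0.1] w 0.29 q [-0.18  0.62  1.93 -0.    0.59  1.29]
```

View pics/w22.png

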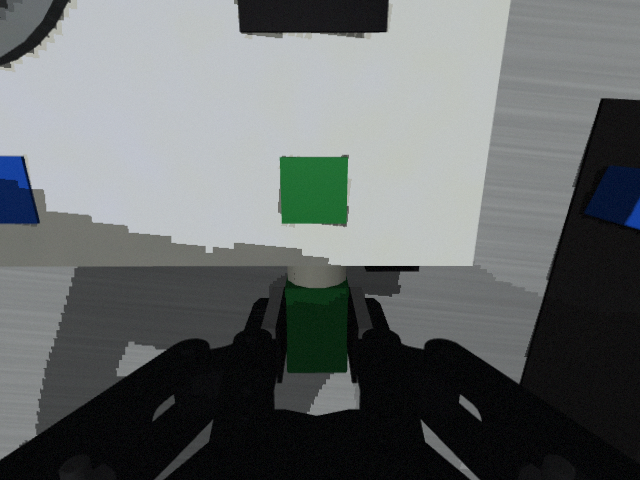

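```bash
python3 - <<'E'
from mv import *
w=load('w22.png')
for u in (30,470): print(pix(w,u,266,90).round(1))
p=pix(w,317,266,90)[:2]; d=np.array([np.cos(.106),np.sin(.106)]); o=robot.observe()['position'][:2]; print('edge-TCP',(p-o)@d, 'want',34.45)
E
```

```text
[593.5  14.4  90. ]
[ 606.8 -112.1   90. ]
edge-TCP 37.40128260274142 want 34.45
```

Three millimetres remain, and both estimates agree. I'll push 2.9 mm, release and rise.

Call:
apply_moves --commands '[{"x": 0.1, "y": 0, "z": 0, "rx": 0, "ry": 0, "rz": 0, "hand": 1}, {"x": 0.1, "y": 0, "z": 0, "rx": 0, "ry": 0, "rz": 0, "hand": 1}, {"x": 0.1, "y": 0, "z": 0, "rx": 0, "ry": 0, "rz": 0, "hand": 0.3}, {"x": 0.1, "y": 0, "z": 0, "rx": 0, "ry": 0, "rz": 0, "hand": 0.1}, {"x": 0.1, "y": 0, "z": 0, "rx": 0, "ry": 0, "rz": 0, "hand": 0.1}, {"x": 0.1, "y": 0, "z": 0, "rx": 0, "ry": 0, "rz": 0, "hand": 0.1}, {"x": 0.1, "y": 0, "z": -1, "rx": 0, "ry": 0, "rz": 0, "hand": 0.1}, {"x": 0.1, "y": 0, "z": -3, "rx": 0, "ry": 0, "rz": 0, "hand": 0.1}, {"x": 0.1, "y": 0, "z": -4.5, "rx": 0, "ry": 0, "rz": 0, "hand": 0.1}, {"x": 0.1, "y": 0, "z": -5.5, "rx": 0, "ry": 0, "rz": 0, "hand": 0.1}, {"x": -3, "y": 0, "z": -5.5, "rx": 0, "ry": 0, "rz": 0, "hand": 0.1}, {"x": -3, "y": 0, "z": -5.5, "rx": 0, "ry": 0, "rz": 0, "hand": 0.1}, {"x": -3, "y": 0, "z": -5.5, "rx": 0, "ry": 0, "rz": 0, "hand": 0.1}]'

```text
clock: 22.72
position: [473.8, -80.5, 182.2]
tool_rot: [0.999, 0.052, -0.0, -0.0]
wrist_force: [0.4, 0.1, -0.4]
width: 0.45
```

```bash
python3 - <<'E'
from mv import *
state(); t=shot('wrist','w23.png'); s=shot('top','t23.png'); shot('scene','s23.png')
cv2.imwrite('pics/z23.png',cv2.resize(s['frame'][150:300,220:420],None,fx=4,fy=4,interpolation=cv2.INTER_CUBIC))
E
```

```text
t 22.73 pos [473.8 -80.5 182.2] psi -1.466 tilt 0.04 F [ 0.4  0.1 -0.4] w 0.45 q [-0.23  0.27  2.   -0.    0.87  1.23]
```

View pics/w23.png

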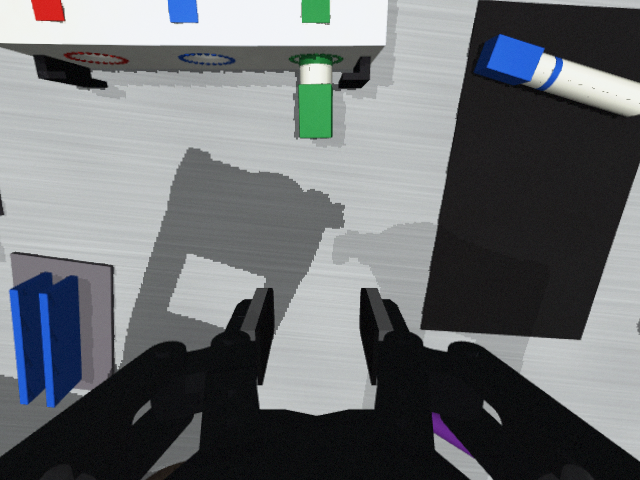

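View pics/z23.png

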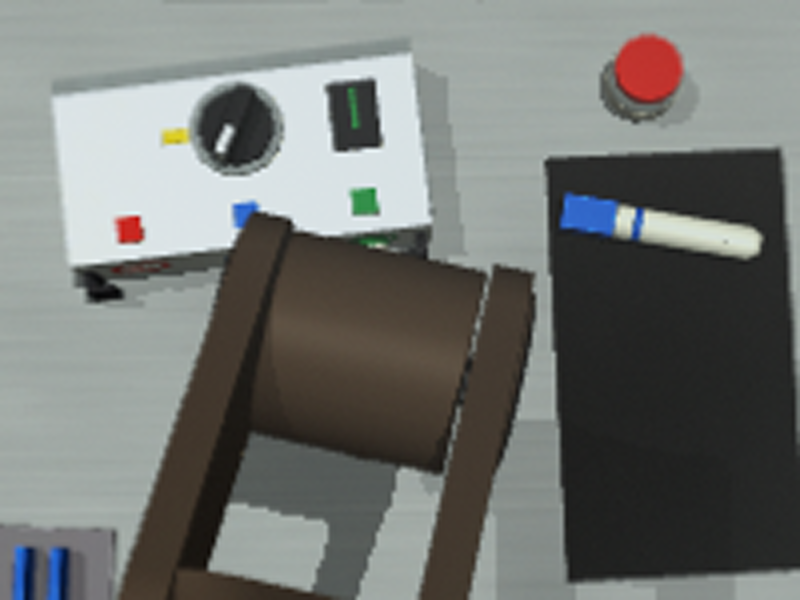

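```bash
python3 - <<'E'
from mv import *
w=load('w23.png'); im=w['frame']
cv2.imwrite('pics/z24.png',cv2.resize(im[30:150,260:380],None,fx=5,fy=5,interpolation=cv2.INTER_CUBIC))
R=np.array([593.6,17.6]);d=np.array([np.cos(.106),np.sin(.106)])
hsv=cv2.cvtColor(im,cv2.COLOR_BGR2HSV); g=cv2.inRange(hsv,(50,100,40),(80,255,255))
for u in (308,315,322):
    c=np.where(g[30:150,u])[0]+30; c=c[c>40]; br=np.where(np.diff(c)>1)[0]; print(u,c.min(),c.max(),c[br],c[br+1])
    for v,z in ((c.max()+1,56.5),(c[br[-1]+1] if len(br) else 0,56.5),(c[br[-1]]+1 if len(br) else 0,56.5),(c.min(),56.5)): print('   rdr x',v,((pix(w,u,v,z)[:2]-R)@d).round(1))
E
```

```text
308 54 137 [62] [85]
   rdr x 138 -59.5
   rdr x 85 -20.4
   rdr x 63 -5.2
   rdr x 54 0.9
315 54 137 [62] [84]
   rdr x 138 -59.5
   rdr x 84 -19.7
   rdr x 63 -5.2
   rdr x 54 0.9
322 54 137 [62] [84]
   rdr x 138 -59.5
   rdr x 84 -19.7
   rdr x 63 -5.2
   rdr x 54 0.9
```

View pics/z24.png

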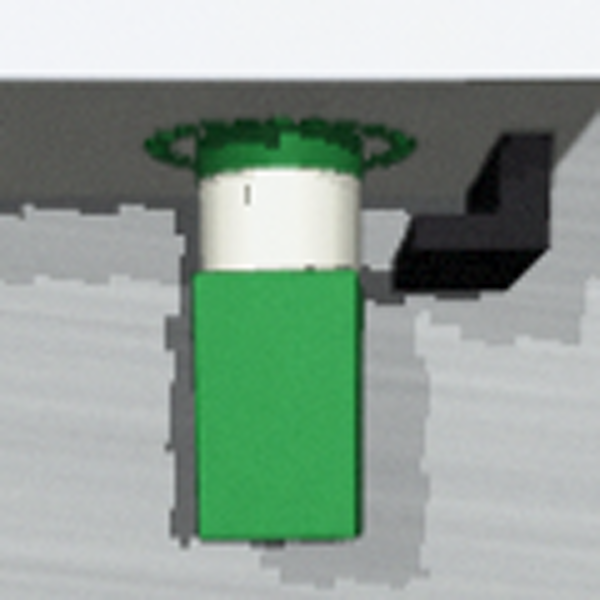

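The green tube is set: cap front at −20 mm and cap end at −59.5 mm in the reader frame, against targets of −20 and −60. Next, the blue tube.

```bash
python3 - <<'E'
from mv import *
w=load('w23.png')
for u,v in ((492,35),(545,48),(474,70),(532,84)): print(pix(w,u,v,28).round(1))
to((611.6,-298,182,-.178))
E
```

```text
[ 636.7 -206.8   28. ]
[ 631.6 -251.9   28. ]
[ 610.3 -198.8   28. ]
[ 604.5 -249.4   28. ]
t 22.88 pos [476.9 -80.6 182.2] psi -1.465 tilt 0.07 F [ 1.1 -0.4 -1.4] w 0.452 q [-0.23  0.28  1.99  0.    0.87  1.24]
(611.6, -298, 182, -0.178) xyz [3.7  7.68 0.01] r [ 0.01 -0.   -7.38] r6~ -0.28 rad 680
```

Call:
apply_moves --commands '[{"x": 0.4, "y": 0.9, "z": 0, "rx": 0, "ry": 0, "rz": -0.9, "hand": 0.1}, {"x": 0.9, "y": 1.8, "z": 0, "rx": 0, "ry": 0, "rz": -1.8, "hand": 0.1}, {"x": 1.3, "y": 2.8, "z": 0, "rx": 0, "ry": 0, "rz": -2.8, "hand": 0.1}, {"x": 1.8, "y": 3.7, "z": 0, "rx": 0, "ry": 0, "rz": -3.7, "hand": 0.1}, {"x": 2.2, "y": 4.7, "z": 0, "rx": 0, "ry": 0, "rz": -4.6, "hand": 0.1}, {"x": 2.7, "y": 5.6, "z": 0, "rx": 0, "ry": 0, "rz": -5.5, "hand": 0.1}, {"x": 3.2, "y": 6.6, "z": 0, "rx": 0, "ry": 0, "rz": -6.4, "hand": 0.1}, {"x": 3.7, "y": 7.68, "z": 0, "rx": 0, "ry": 0, "rz": -7.38, "hand": 0.1}, {"x": 3.7, "y": 7.68, "z": 0, "rx": 0, "ry": 0, "rz": -7.38, "hand": 0.1}, {"x": 3.7, "y": 7.68, "z": 0, "rx": 0, "ry": 0, "rz": -7.38, "hand": 0.1}, {"x": 3.7, "y": 7.68, "z": 0, "rx": 0, "ry": 0, "rz": -7.38, "hand": 0.1}]'

```text
clock: 24.25
position: [610.3, -297.1, 181.7]
tool_rot: [0.767, 0.641, -0.0, -0.0]
wrist_force: [-0.4, 1.0, 0.0]
width: 0.453
```

```bash
python3 - <<'E'
from mv import *
state(); t=shot('wrist','w24.png')
E
```

```text
t 24.25 pos [ 610.3 -297.1  181.7] psi -0.178 tilt 0.03 F [-0.4  1.   0. ] w 0.453 q [-0.5   0.54  1.55  0.    1.05 -0.32]
```

View pics/w24.png

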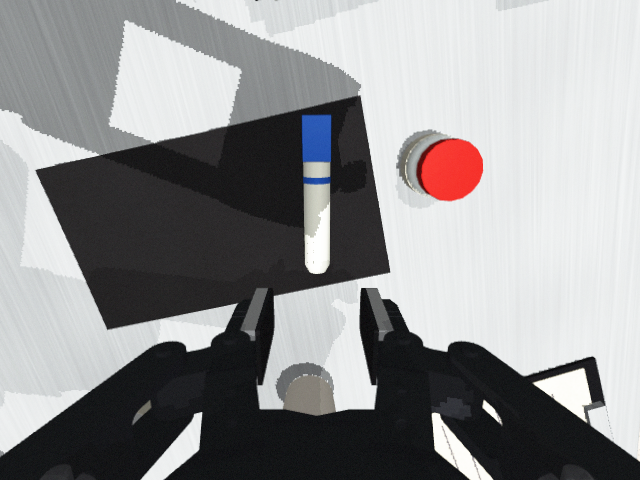

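The blue tube is fully in view: cap (302–331, 115–162), ring at v≈180, tip (317,273).

```bash
python3 - <<'E'
from mv import *
w=load('w24.png'); im=w['frame']; hsv=cv2.cvtColor(im,cv2.COLOR_BGR2HSV)
b=cv2.inRange(hsv,(100,120,40),(130,255,255)); ys,xs=np.where(b[100:200,290:345]); ys+=100;xs+=290
cap=ys<172
for v in (118,125,135,145,158): s=xs[ys==v]; print(v,s.min(),s.max(), pix(w,(s.min()+s.max()+1)/2,v,28).round(1))
print('cap v',ys[cap].min(),ys[cap].max(),'ring',ys[~cap].min(),ys[~cap].max())
for v in (ys[cap].min(),ys[cap].max()+1,ys[~cap].min(),ys[~cap].max()+1): print(pix(w,316.8,v,28).round(1))
for v in (190,210,230,250,262):
    r=im[v,290:345].astype(int).sum(1); x=np.where(r>250)[0]+290; print(v,x.min(),x.max(),pix(w,(x.min()+x.max()+1)/2,v,15).round(1))
print(pix(w,317,273,15).round(1))
E
```

```text
118 301 331 [ 625.7 -213.1   28. ]
125 301 331 [ 624.7 -218.7   28. ]
135 302 331 [ 623.6 -227.    28. ]
145 302 330 [ 621.7 -235.3   28. ]
158 302 330 [ 619.7 -246.4   28. ]
cap v 114 161 ring 177 183
[ 626.5 -209.9   28. ]
[ 619.4 -249.9   28. ]
[ 617. -263.   28.]
[ 615.9 -269.3   28. ]
190 304 329 [ 614.8 -276.8   15. ]
210 304 329 [ 611.3 -296.    15. ]
230 304 329 [ 607.8 -316.    15. ]
250 305 329 [ 604.6 -336.7   15. ]
262 305 329 [ 602.3 -349.5   15. ]
[ 599.7 -361.3   15. ]
```

```bash
python3 - <<'E'
from mv import *
to((623.7,-225.4,100,-.17),(623.7,-225.4,20,-.17),(623.7,-225.4,-13,-.17))
E
```

```text
t 24.3 pos [ 610.3 -297.2  181.9] psi -0.178 tilt 0.02 F [-0.9 -0.9  0.4] w 0.449 q [-0.5   0.54  1.55  0.    1.05 -0.32]
(623.7, -225.4, 100, -0.17) xyz [2.43 0.02 2.73] r [-0.   -0.   -0.04] r6~ -0.18 rad 663
(623.7, -225.4, 20, -0.17) xyz [2.43 0.02 5.4 ] r [-0.   -0.   -0.04] r6~ -0.18 rad 663
(623.7, -225.4, -13, -0.17) xyz [2.43 0.02 6.5 ] r [-0.   -0.   -0.04] r6~ -0.18 rad 663
```

Call:
apply_moves --commands '[{"x": 1.2, "y": 0.02, "z": 0, "rx": 0, "ry": 0, "rz": -0.04, "hand": 0.1}, {"x": 2.43, "y": 0.02, "z": 1, "rx": 0, "ry": 0, "rz": -0.04, "hand": 0.1}, {"x": 2.43, "y": 0.02, "z": 2.5, "rx": 0, "ry": 0, "rz": -0.04, "hand": 0.1}, {"x": 2.43, "y": 0.02, "z": 4, "rx": 0, "ry": 0, "rz": -0.04, "hand": 0.1}, {"x": 2.43, "y": 0.02, "z": 5, "rx": 0, "ry": 0, "rz": -0.04, "hand": 0.1}, {"x": 2.43, "y": 0.02, "z": 5.5, "rx": 0, "ry": 0, "rz": -0.04, "hand": 0.1}, {"x": 2.43, "y": 0.02, "z": 5.7, "rx": 0, "ry": 0, "rz": -0.04, "hand": 0.1}, {"x": 2.43, "y": 0.02, "z": 5.7, "rx": 0, "ry": 0, "rz": -0.04, "hand": 0.1}]'

```text
clock: 25.3
position: [624.3, -226.3, 11.6]
tool_rot: [0.765, 0.644, 0.0, 0.0]
wrist_force: [-0.1, -0.3, 0.5]
width: 0.451
```

```bash
python3 - <<'E'
from mv import *
state(); t=shot('wrist','w25.png')
E
```

```text
t 25.3 pos [ 624.3 -226.3   11.6] psi -0.17 tilt 0.05 F [-0.1 -0.3  0.5] w 0.451 q [-0.39  0.72  1.7   0.    0.72 -0.22]
```

View pics/w25.png

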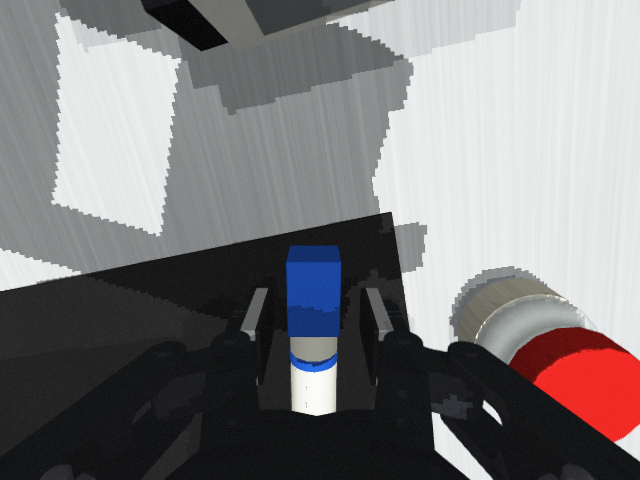

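Call:
apply_moves --commands '[{"x": 0, "y": 0, "z": 0.4, "rx": 0, "ry": 0, "rz": 0, "hand": 0.1}, {"x": 0, "y": 0, "z": 0.8, "rx": 0, "ry": 0, "rz": 0, "hand": 0.1}, {"x": 0, "y": 0, "z": 0.8, "rx": 0, "ry": 0, "rz": 0, "hand": 0.1}, {"x": 0, "y": 0, "z": 0.8, "rx": 0, "ry": 0, "rz": 0, "hand": 1}, {"x": 0, "y": 0, "z": 0.8, "rx": 0, "ry": 0, "rz": 0, "hand": 1}, {"x": 0, "y": 0, "z": 0.8, "rx": 0, "ry": 0, "rz": 0, "hand": 1}, {"x": 0, "y": 0, "z": 0.8, "rx": 0, "ry": 0, "rz": 0, "hand": 1}]' --grip_force 40

```text
clock: 26.22
position: [624.0, -226.3, -12.9]
tool_rot: [0.765, 0.644, 0.0, 0.0]
wrist_force: [0.6, 0.2, -0.6]
width: 0.293
```

```bash
python3 - <<'E'
from mv import *
o,R=state(); w=shot('wrist','w26.png')
hsv=cv2.cvtColor(w['frame'],cv2.COLOR_BGR2HSV); b=cv2.inRange(hsv,(100,120,40),(130,255,255))
c=np.where(b[:,317])[0]; print(c.min(),c.max(),c[np.where(np.diff(c)>1)[0]],c[np.where(np.diff(c)>1)[0]+1])
tx=R[:2,0]
m=np.array([615.9,-269.3]); print('mark off tool x (old meas)',(m-o['position'][:2])@tx)
bk=c[np.where(np.diff(c)>1)[0]]
for v in c[np.where(np.diff(c)>1)[0]+1].tolist()+[c.max()+1]+(bk+1).tolist(): print(v,((pix(w,317,v,28)-o['position'])[:2]@tx).round(1))
E
```

```text
t 26.23 pos [ 624.  -226.3  -12.9] psi -0.17 tilt 0.02 F [ 0.6  0.2 -0.6] w 0.293 q [-0.39  0.76  1.71  0.    0.68 -0.22]
262 408 [369] [398]
mark off tool x (old meas) -43.77362713888855
398 -38.4
409 -44.3
370 -24.0
```

View pics/w26.png

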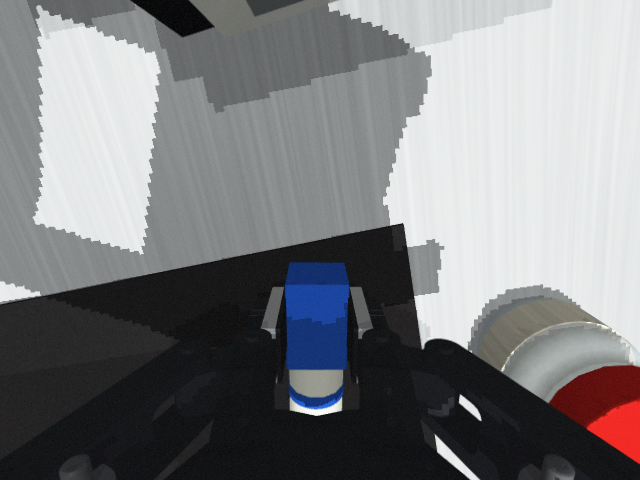

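```bash
python3 - <<'E'
from mv import *
R=np.array([593.6,17.6]);a=.106;d=np.array([np.cos(a),np.sin(a)])
fin=R-44.0*d; pre=fin-102*d
to((540,-150,100,-.17),(*pre,100,a+np.pi/2),(*pre,17,a+np.pi/2))
E
```

```text
t 26.27 pos [ 623.9 -226.3  -13. ] psi -0.17 tilt 0.01 F [ 0.4  0.2 -1.6] w 0.297 q [-0.39  0.76  1.71  0.    0.68 -0.22]
(540, -150, 100, -0.17) xyz [ 2.03 -3.19 -3.77] r [ 0.  0. -0.] r6~ -0.1 rad 560
(np.float64(448.41946028076916), np.float64(2.1529651119438817), 100, 1.6767963267948967) xyz [ 6.51 -7.06 -3.77] r [  0.     0.   -10.58] r6~ -1.67 rad 448
(np.float64(448.41946028076916), np.float64(2.1529651119438817), 17, 1.6767963267948967) xyz [ 6.51 -7.06 -1.  ] r [  0.     0.   -10.58] r6~ -1.67 rad 448
```

Call:
apply_moves --commands '[{"x": 0, "y": 0, "z": -1.5, "rx": 0, "ry": 0, "rz": 0, "hand": 1}, {"x": 0, "y": 0, "z": -3, "rx": 0, "ry": 0, "rz": 0, "hand": 1}, {"x": 0.7, "y": -1.1, "z": -3.77, "rx": 0, "ry": 0, "rz": 0, "hand": 1}, {"x": 1.4, "y": -2.2, "z": -3.77, "rx": 0, "ry": 0, "rz": 0, "hand": 1}, {"x": 2, "y": -3.2, "z": -3.77, "rx": 0, "ry": 0, "rz": -0.9, "hand": 1}, {"x": 2.6, "y": -4, "z": -3.77, "rx": 0, "ry": 0, "rz": -1.8, "hand": 1}, {"x": 3.2, "y": -4.6, "z": -3.77, "rx": 0, "ry": 0, "rz": -2.7, "hand": 1}, {"x": 3.8, "y": -5.2, "z": -3.77, "rx": 0, "ry": 0, "rz": -3.6, "hand": 1}, {"x": 4.4, "y": -5.8, "z": -3.77, "rx": 0, "ry": 0, "rz": -4.5, "hand": 1}, {"x": 5, "y": -6.2, "z": -3.77, "rx": 0, "ry": 0, "rz": -5.4, "hand": 1}, {"x": 5.5, "y": -6.6, "z": -3.77, "rx": 0, "ry": 0, "rz": -6.3, "hand": 1}, {"x": 6, "y": -6.9, "z": -3.77, "rx": 0, "ry": 0, "rz": -7.2, "hand": 1}, {"x": 6.51, "y": -7.06, "z": -3.77, "rx": 0, "ry": 0, "rz": -8.1, "hand": 1}, {"x": 6.51, "y": -7.06, "z": -3.77, "rx": 0, "ry": 0, "rz": -9, "hand": 1}, {"x": 6.51, "y": -7.06, "z": -3.77, "rx": 0, "ry": 0, "rz": -9.9, "hand": 1}, {"x": 6.51, "y": -7.06, "z": -3.77, "rx": 0, "ry": 0, "rz": -10.58, "hand": 1}, {"x": 6.51, "y": -7.06, "z": -3.77, "rx": 0, "ry": 0, "rz": -10.58, "hand": 1}]'

```text
clock: 28.4
position: [448.3, 2.2, 100.1]
tool_rot: [-0.052, 0.999, -0.0, 0.0]
wrist_force: [0.5, 0.5, -0.5]
width: 0.293
```

```bash
python3 - <<'E'
from mv import *
o,R=state(); w=shot('scene','s27.png'); shot('wrist','w27.png')
to((448.42,2.15,17,1.6768))
E
```

```text
t 28.4 pos [448.3   2.2 100.1] psi 1.676 tilt 0.01 F [ 0.5  0.5 -0.5] w 0.293 q [-0.06  0.36  2.15 -0.    0.63 -1.74]
t 28.5 pos [448.3   2.1 100.1] psi 1.673 tilt 0.01 F [ 0.1  0.3 -0.2] w 0.29 q [-0.06  0.36  2.15 -0.    0.63 -1.74]
(448.42, 2.15, 17, 1.6768) xyz [-0.   -0.    2.77] r [-0.    0.   -0.02] r6~ -1.67 rad 448
```

View pics/s27.png

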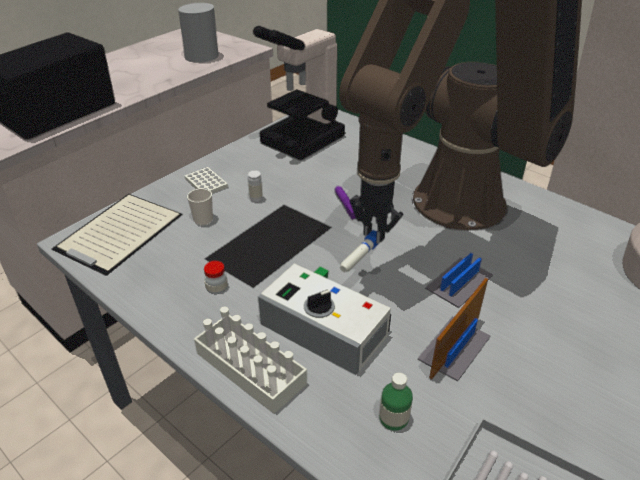

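View pics/w27.png

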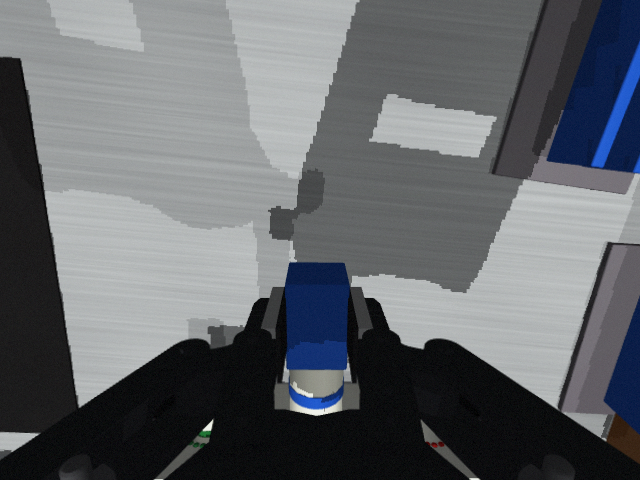

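Call:
apply_moves --commands '[{"x": 0, "y": 0, "z": 1, "rx": 0, "ry": 0, "rz": 0, "hand": 1}, {"x": 0, "y": 0, "z": 2, "rx": 0, "ry": 0, "rz": 0, "hand": 1}, {"x": 0, "y": 0, "z": 2.77, "rx": 0, "ry": 0, "rz": 0, "hand": 1}, {"x": 0, "y": 0, "z": 2.77, "rx": 0, "ry": 0, "rz": 0, "hand": 1}, {"x": 0, "y": 0, "z": 2.77, "rx": 0, "ry": 0, "rz": 0, "hand": 1}, {"x": -0.3, "y": 0, "z": 2.77, "rx": 0, "ry": 0, "rz": 0, "hand": 1}, {"x": -0.6, "y": 0, "z": 2.77, "rx": 0, "ry": 0, "rz": 0, "hand": 1}, {"x": -0.9, "y": 0, "z": 2.77, "rx": 0, "ry": 0, "rz": 0, "hand": 1}, {"x": -0.9, "y": 0, "z": 2.77, "rx": 0, "ry": 0, "rz": 0, "hand": 1}]'

```text
clock: 29.62
position: [476.3, 5.1, 17.0]
tool_rot: [-0.053, 0.999, -0.0, 0.001]
wrist_force: [0.6, 1.1, -1.2]
width: 0.292
```

```bash
python3 - <<'E'
from mv import *
o,R=state(); s=shot('scene','s28.png')
cv2.imwrite('pics/z28.png',cv2.resize(s['frame'][210:330,250:420],None,fx=4.5,fy=4.5,interpolation=cv2.INTER_CUBIC))
to((549.8,12.9,17,1.6768))
E
```

```text
t 29.62 pos [476.3   5.1  17. ] psi 1.676 tilt 0.07 F [ 0.6  1.1 -1.2] w 0.292 q [-0.05  0.54  2.14  0.    0.45 -1.73]
t 29.68 pos [475.6   5.1  16.9] psi 1.676 tilt 0.03 F [-0.2  1.4 -0.1] w 0.295 q [-0.05  0.54  2.14  0.    0.45 -1.73]
(549.8, 12.9, 17, 1.6768) xyz [-2.49 -0.   -0.  ] r [-0.  0. -0.] r6~ -1.65 rad 550
```

View pics/z28.png

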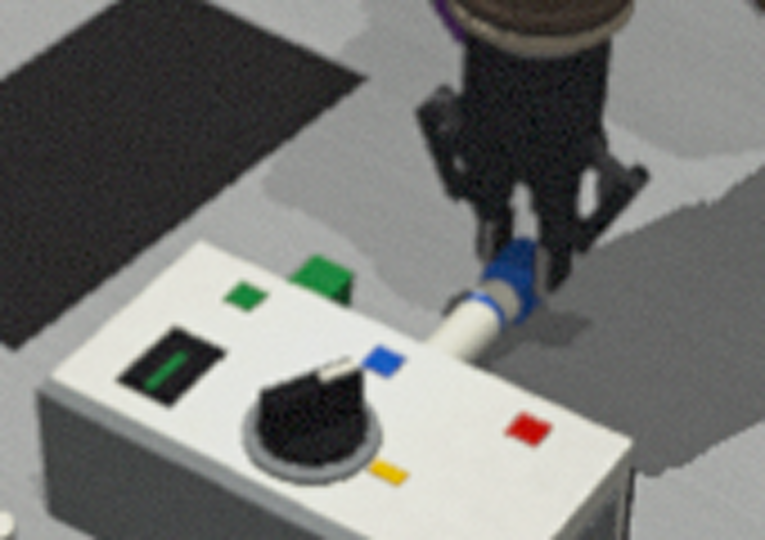

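Call:
apply_moves --commands '[{"x": -0.4, "y": 0, "z": 0, "rx": 0, "ry": 0, "rz": 0, "hand": 1}, {"x": -0.8, "y": 0, "z": 0, "rx": 0, "ry": 0, "rz": 0, "hand": 1}, {"x": -1.2, "y": 0, "z": 0, "rx": 0, "ry": 0, "rz": 0, "hand": 1}, {"x": -1.6, "y": 0, "z": 0, "rx": 0, "ry": 0, "rz": 0, "hand": 1}, {"x": -2, "y": 0, "z": 0, "rx": 0, "ry": 0, "rz": 0, "hand": 1}, {"x": -2.3, "y": 0, "z": 0, "rx": 0, "ry": 0, "rz": 0, "hand": 1}, {"x": -2.46, "y": 0, "z": 0, "rx": 0, "ry": 0, "rz": 0, "hand": 1}, {"x": -2.46, "y": 0, "z": 0, "rx": 0, "ry": 0, "rz": 0, "hand": 1}, {"x": -2.46, "y": 0, "z": 0, "rx": 0, "ry": 0, "rz": 0, "hand": 1}]'

```text
clock: 30.8
position: [548.5, 12.7, 17.0]
tool_rot: [-0.053, 0.999, -0.0, 0.0]
wrist_force: [1.3, 2.6, -1.7]
width: 0.293
```

```bash
python3 - <<'E'
from mv import *
o,R=state(); print(np.array([549.8,12.9])-o['position'][:2]); s=shot('wrist','w29.png')
E
```

```text
t 30.8 pos [548.5  12.7  17. ] psi 1.676 tilt 0.03 F [ 1.3  2.6 -1.7] w 0.293 q [-0.03  0.6   1.98  0.    0.56 -1.71]
[1.25622598 0.1510928 ]
```

View pics/w29.png

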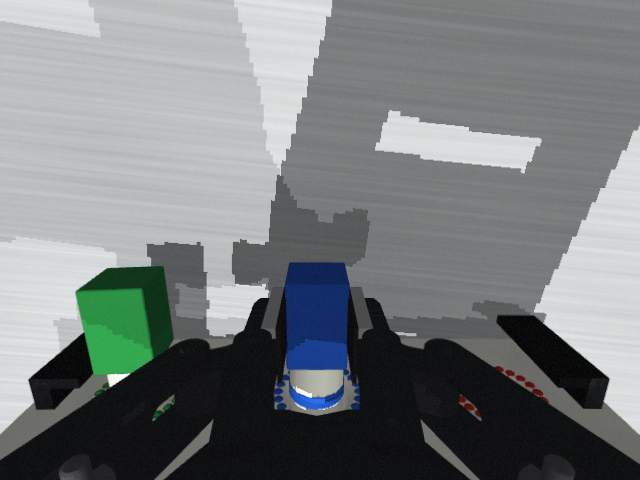

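Within 1.3 mm. I'll add 1 mm, release, rise and look.

Call:
apply_moves --commands '[{"x": -0.03, "y": 0, "z": 0, "rx": 0, "ry": 0, "rz": 0, "hand": 1}, {"x": -0.03, "y": 0, "z": 0, "rx": 0, "ry": 0, "rz": 0, "hand": 1}, {"x": -0.03, "y": 0, "z": 0, "rx": 0, "ry": 0, "rz": 0, "hand": 0.3}, {"x": -0.03, "y": 0, "z": 0, "rx": 0, "ry": 0, "rz": 0, "hand": 0.15}, {"x": -0.03, "y": 0, "z": 0, "rx": 0, "ry": 0, "rz": 0, "hand": 0.15}, {"x": -0.03, "y": 0, "z": 0, "rx": 0, "ry": 0, "rz": 0, "hand": 0.15}, {"x": -0.03, "y": 0, "z": -1, "rx": 0, "ry": 0, "rz": 0, "hand": 0.15}, {"x": -0.03, "y": 0, "z": -3, "rx": 0, "ry": 0, "rz": 0, "hand": 0.15}, {"x": -0.03, "y": 0, "z": -5, "rx": 0, "ry": 0, "rz": 0, "hand": 0.15}, {"x": -0.03, "y": 0, "z": -7, "rx": 0, "ry": 0, "rz": 0, "hand": 0.15}, {"x": -0.03, "y": 0, "z": -7, "rx": 0, "ry": 0, "rz": 0, "hand": 0.15}, {"x": -0.03, "y": 0, "z": -7, "rx": 0, "ry": 0, "rz": 0, "hand": 0.15}]'

```text
clock: 32.35
position: [549.0, 12.9, 226.7]
tool_rot: [-0.053, 0.999, 0.0, 0.0]
wrist_force: [1.2, -0.1, -0.4]
width: 0.422
```

```bash
python3 - <<'E'
from mv import *
state(); w=shot('wrist','w30.png'); im=w['frame']
R=np.array([593.6,17.6]);d=np.array([np.cos(.106),np.sin(.106)]);n=np.array([-d[1],d[0]])
hsv=cv2.cvtColor(im,cv2.COLOR_BGR2HSV)
for nm,lo,hi in (('g',(50,100,40),(80,255,255)),('b',(100,120,40),(130,255,255))):
    m=cv2.inRange(hsv,np.array(lo),np.array(hi)); nn,l,st,ce=cv2.connectedComponentsWithStats(m)
    for i in range(1,nn):
        if st[i,4]>60: print(nm,st[i],ce[i].round(1))
E
```

```text
t 32.35 pos [549.   12.9 226.7] psi 1.676 tilt 0.0 F [ 1.2 -0.1 -0.4] w 0.422 q [-0.03  0.32  1.8   0.    1.02 -1.71]
g [ 218  193   32   44 1147] [232.9 214.6]
g [216 245  41  12 191] [236.7 251.1]
g [218 279  20  18 332] [227.6 287.5]
g [499 356  30   9 123] [512.8 359.4]
g [539 388  35  27 233] [556.9 398.4]
b [ 486    0   74   51 2677] [522.1  21.8]
b [ 537  131   70  131 4785] [570.  192.4]
b [ 303  190   28   44 1139] [317.  211.6]
b [297 245  41  12 209] [317.2 249.5]
b [308 279  19  18 322] [317.2 287. ]
```

View pics/w30.png

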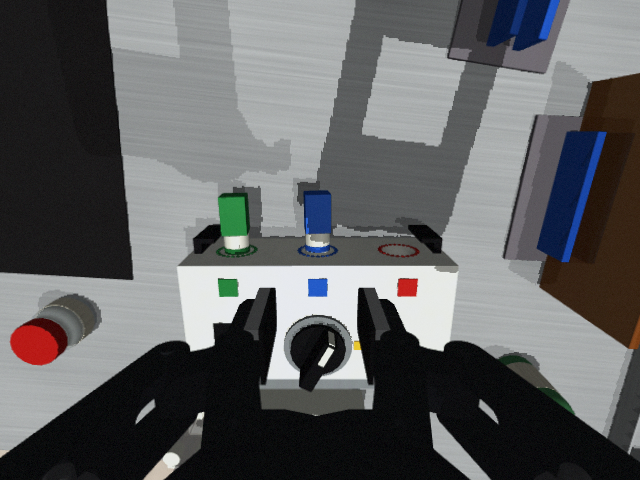

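```bash
python3 - <<'E'
from mv import *
w=load('w30.png'); im=w['frame']
cv2.imwrite('pics/z30.png',cv2.resize(im[180:270,205:350],None,fx=5.5,fy=5.5,interpolation=cv2.INTER_CUBIC))
R=np.array([593.6,17.6]);d=np.array([np.cos(.106),np.sin(.106)]);n=np.array([-d[1],d[0]])
for x in (-60,-20,-6,0):
  for y in (-85,0):
    print(x,y,[(proj(w,[*(R+x*d+y*n),z])).round(1).tolist() for z in (56.5,30.5)])
E
```

```text
-60 -85 [[229.9, 195.6], [235.8, 191.3]]
-60 0 [[317.3, 195.7], [317.2, 191.4]]
-20 -85 [[232.8, 235.1], [238.4, 228.3]]
-20 0 [[317.2, 235.1], [317.2, 228.3]]
-6 -85 [[233.8, 248.3], [239.2, 240.7]]
-6 0 [[317.2, 248.3], [317.2, 240.7]]
0 -85 [[234.2, 253.8], [239.5, 245.9]]
0 0 [[317.2, 253.8], [317.2, 246.0]]
```

View pics/z30.png

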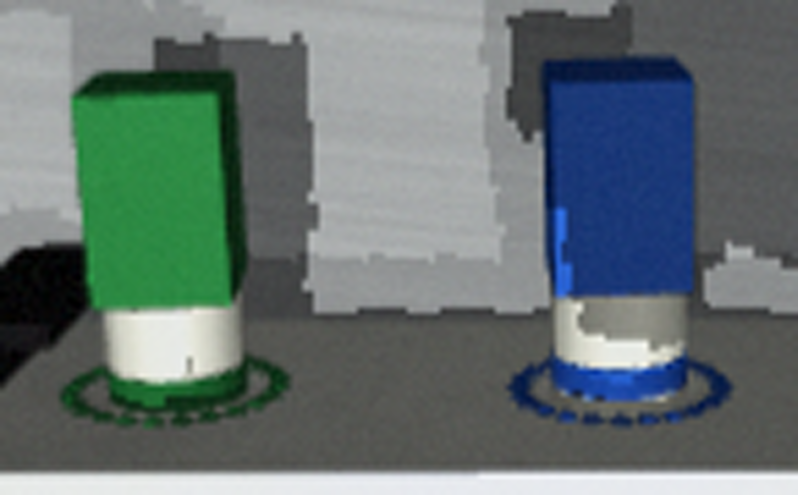

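```bash
python3 - <<'E'
from mv import *
for fn,box in (('w3.png',(190,300,395,530)),('w10.png',(180,270,380,480))):
    w=load(fn); im=w['frame']; y0,y1,x0,x1=box
    cv2.imwrite('pics/k_'+fn,cv2.resize(im[y0:y1,x0:x1],None,fx=5,fy=5,interpolation=cv2.INTER_CUBIC))
E
```

```text
(no output)
```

View pics/k_w3.png

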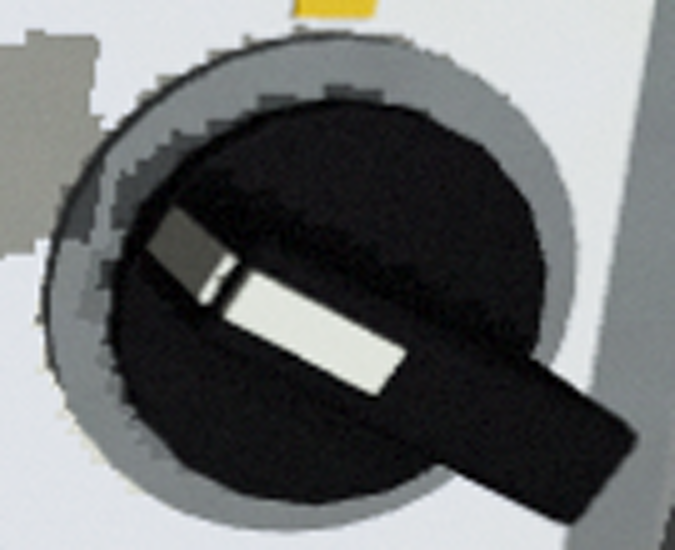

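View pics/k_w10.png

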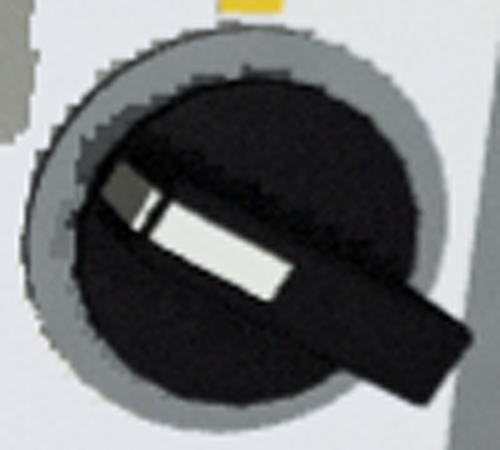

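```bash
python3 - <<'E'
from mv import *
for fn,o,A,B,C in (('w3.png',(395,190),(236,294),(392,373),(604,481)),('w10.png',(380,180),(167,220),(284,284),(448,370))):
    w=load(fn); P=[pix(w,*(np.array(q)/5+o),127)[:2] for q in (A,B,C)]
    v=P[0]-P[2]; an=np.arctan2(v[1],v[0]); v2=P[0]-P[1]
    print(fn,[p.round(1) for p in P],np.linalg.norm(v).round(1),'theta',(.106+np.pi-an)%(2*np.pi),(.106+np.pi-np.arctan2(v2[1],v2[0]))%(2*np.pi),'mid',((P[0]+P[2])/2).round(1))
R=np.array([593.6,17.6]);d=np.array([np.cos(.106),np.sin(.106)]); print(R+85*d)
E
```

```text
w3.png [array([655.1,  35.4]), array([674.3,  28. ]), array([701. ,  17.5])] 49.3 theta 0.4767738684355991 0.4750579945590041 mid [678.   26.5]
w10.png [array([656.1,  35.6]), array([674.7,  27.9]), array([701.1,  17.4])] 48.5 theta 0.49126136976999124 0.5005856151740966 mid [678.6  26.5]
[678.12291696  26.59313675]
```

The knob reads θ≈0.49, with its axis at (678.2, 26.6). On the way there I'll look straight down past the front face to check the ring depths.

```bash
python3 - <<'E'
from mv import *
to((655,24,220,1.676))
E
```

```text
t 32.4 pos [548.6  12.9 226. ] psi 1.676 tilt 0.09 F [-0.5 -0.1 -0.3] w 0.421 q [-0.03  0.32  1.8   0.    1.02 -1.71]
(655, 24, 220, 1.676) xyz [-3.57 -0.    0.19] r [ 0.   -0.01  0.  ] r6~ -1.64 rad 655
```

Call:
apply_moves --commands '[{"x": -1.2, "y": 0, "z": 0, "rx": 0, "ry": 0, "rz": 0, "hand": 0.3}, {"x": -2.4, "y": 0, "z": 0, "rx": 0, "ry": 0, "rz": 0, "hand": 0.3}, {"x": -3.5, "y": 0, "z": 0, "rx": 0, "ry": 0, "rz": 0, "hand": 0.3}, {"x": -3.5, "y": 0, "z": 0, "rx": 0, "ry": 0, "rz": 0, "hand": 0.3}, {"x": -3.5, "y": 0, "z": 0, "rx": 0, "ry": 0, "rz": 0, "hand": 0.3}, {"x": -3.5, "y": 0, "z": 0, "rx": 0, "ry": 0, "rz": 0, "hand": 0.3}]'

```text
clock: 33.15
position: [652.7, 23.8, 226.4]
tool_rot: [-0.053, 0.999, 0.0, -0.001]
wrist_force: [0.0, -1.7, -0.5]
width: 0.352
```

```bash
python3 - <<'E'
from mv import *
state(); w=shot('wrist','w31.png'); print(w['T'][:3,3])
cv2.imwrite('pics/z31.png',cv2.resize(w['frame'][60:240,180:440],None,fx=3,fy=3,interpolation=cv2.INTER_CUBIC))
R=np.array([593.6,17.6]);d=np.array([np.cos(.106),np.sin(.106)]);n=np.array([-d[1],d[0]])
for x in (-60,-20,-6,0):
    print(x,[((proj(w,[*(R+x*d+y*n),56.5])-[180,60])*3).round(0).tolist() for y in (-85,0)])
for y in (-131,131): print('edge',((proj(w,[*(R+y*n),90])-[180,60])*3).round(0))
E
```

```text
t 33.15 pos [652.7  23.8 226.4] psi 1.676 tilt 0.07 F [ 0.  -1.7 -0.5] w 0.352 q [-0.01  0.47  1.56 -0.    1.11 -1.69]
[578.93352204  15.44637066 395.55686752]
-60 [[123.0, 55.0], [412.0, 56.0]]
-20 [[134.0, 199.0], [412.0, 200.0]]
-6 [[138.0, 247.0], [412.0, 247.0]]
0 [[139.0, 267.0], [412.0, 267.0]]
edge [-55. 271.]
edge [880. 271.]
```

View pics/z31.png

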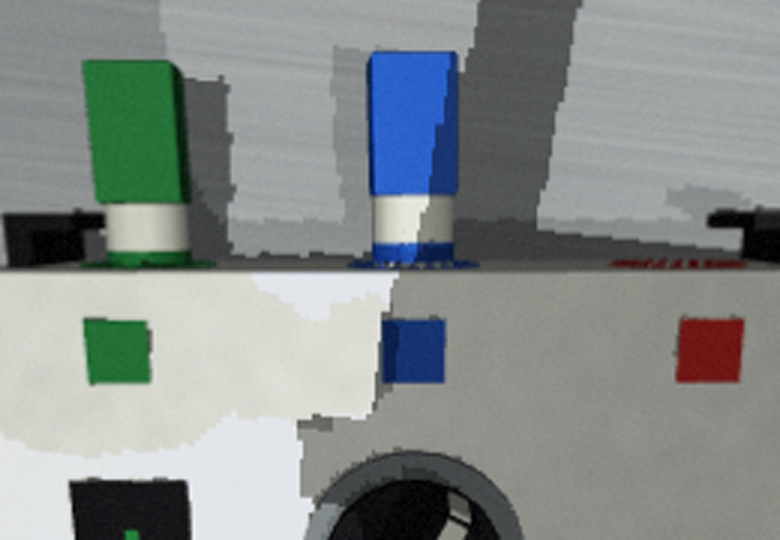

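The rings read about +0.8 mm (green) and −1.5 mm (blue), both well inside ±4. On to the knob.

```bash
python3 - <<'E'
from mv import *
to((678.2,26.6,150,1.187),(678.2,26.6,88,1.187))
E
```

```text
t 33.2 pos [652.9  23.8 226.7] psi 1.676 tilt 0.04 F [-0.  -0.2  0.8] w 0.35 q [-0.01  0.47  1.56 -0.    1.11 -1.69]
(678.2, 26.6, 150, 1.187) xyz [-0.85  0.    2.56] r [-0.  -0.   2.8] r6~ -1.15 rad 679
(678.2, 26.6, 88, 1.187) xyz [-0.85  0.    4.62] r [-0.  -0.   2.8] r6~ -1.15 rad 679
```

Call:
apply_moves --commands '[{"x": -0.85, "y": 0, "z": 0.8, "rx": 0, "ry": 0, "rz": 0.95, "hand": 0.3}, {"x": -0.85, "y": 0, "z": 1.6, "rx": 0, "ry": 0, "rz": 1.9, "hand": 0.3}, {"x": -0.85, "y": 0, "z": 2.4, "rx": 0, "ry": 0, "rz": 2.8, "hand": 0.3}, {"x": -0.85, "y": 0, "z": 2.8, "rx": 0, "ry": 0, "rz": 2.8, "hand": 0.3}, {"x": -0.85, "y": 0, "z": 2.8, "rx": 0, "ry": 0, "rz": 2.8, "hand": 0.3}, {"x": -0.85, "y": 0, "z": 2.8, "rx": 0, "ry": 0, "rz": 2.8, "hand": 0.3}]'

```text
clock: 33.95
position: [679.7, 26.6, 144.0]
tool_rot: [0.189, 0.982, 0.0, 0.001]
wrist_force: [-0.1, -0.5, 0.2]
width: 0.348
```

```bash
python3 - <<'E'
from mv import *
w=shot('wrist','w32.png'); to((678.2,26.6,88,1.187))
E
```

```text
t 34.0 pos [679.7  26.6 144.1] psi 1.189 tilt 0.09 F [0.8 0.9 0.1] w 0.352 q [-0.01  0.58  1.58  0.    0.98 -1.19]
(678.2, 26.6, 88, 1.187) xyz [ 0.05 -0.02  1.87] r [0.   0.01 0.01] r6~ -1.15 rad 679
```

View pics/w32.png

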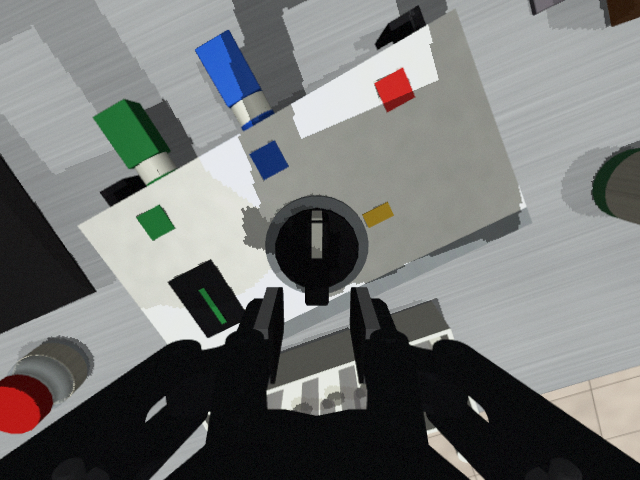

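The bar is aligned with the jaws, with its pointer at (317,235). Descending.

Call:
apply_moves --commands '[{"x": 0.05, "y": 0, "z": 0.7, "rx": 0, "ry": 0, "rz": 0, "hand": 0.3}, {"x": 0.05, "y": 0, "z": 1.3, "rx": 0, "ry": 0, "rz": 0, "hand": 0.3}, {"x": 0.05, "y": 0, "z": 1.7, "rx": 0, "ry": 0, "rz": 0, "hand": 0.3}, {"x": 0.05, "y": 0, "z": 1.7, "rx": 0, "ry": 0, "rz": 0, "hand": 0.3}]'

```text
clock: 34.5
position: [677.2, 27.1, 91.0]
tool_rot: [0.19, 0.982, -0.0, -0.001]
wrist_force: [0.2, 0.2, 0.7]
width: 0.348
```

```bash
python3 - <<'E'
from mv import *
w=shot('wrist','w33.png'); state()
E
```

```text
t 34.55 pos [677.7  27.1  91.7] psi 1.188 tilt 0.03 F [ 0.6 -0.3  0.4] w 0.351 q [-0.    0.64  1.62  0.    0.88 -1.19]
```

View pics/w33.png

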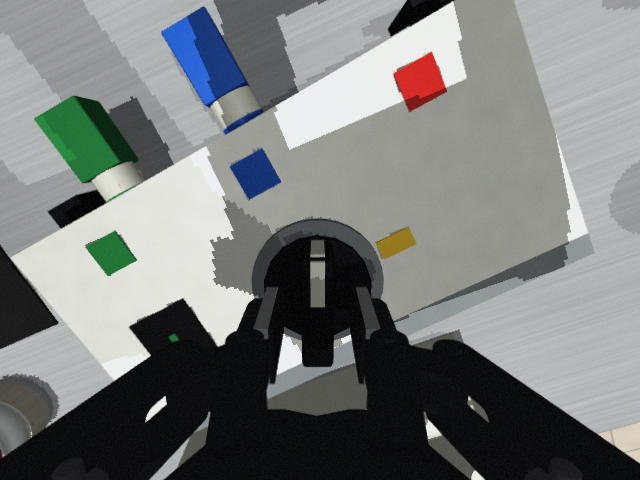

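Call:
apply_moves --commands '[{"x": 0, "y": 0, "z": 0.12, "rx": 0, "ry": 0, "rz": 0, "hand": 1}, {"x": 0, "y": 0, "z": 0.12, "rx": 0, "ry": 0, "rz": 0, "hand": 1}, {"x": 0, "y": 0, "z": 0.12, "rx": 0, "ry": 0, "rz": 0, "hand": 1}, {"x": 0, "y": 0, "z": 0.12, "rx": 0, "ry": 0, "rz": 0, "hand": 1}]' --grip_force 40

```text
clock: 35.05
position: [678.5, 27.0, 89.4]
tool_rot: [0.19, 0.982, 0.0, 0.001]
wrist_force: [-1.7, 0.0, 6.4]
width: 0.153
```

Gripped on the bar (width 0.153 ≈ 13 mm). Turning it clockwise by 61.9°.

Call:
apply_moves --commands '[{"x": 0, "y": 0, "z": 0, "rx": 0, "ry": 0, "rz": 0.8, "hand": 1}, {"x": 0, "y": 0, "z": 0, "rx": 0, "ry": 0, "rz": 1.6, "hand": 1}, {"x": 0, "y": 0, "z": 0, "rx": 0, "ry": 0, "rz": 2.4, "hand": 1}, {"x": 0, "y": 0, "z": 0, "rx": 0, "ry": 0, "rz": 3.2, "hand": 1}, {"x": 0, "y": 0, "z": 0, "rx": 0, "ry": 0, "rz": 4, "hand": 1}, {"x": 0, "y": 0, "z": 0, "rx": 0, "ry": 0, "rz": 4.8, "hand": 1}, {"x": 0, "y": 0, "z": 0, "rx": 0, "ry": 0, "rz": 5.6, "hand": 1}, {"x": 0, "y": 0, "z": 0, "rx": 0, "ry": 0, "rz": 6.2, "hand": 1}, {"x": 0, "y": 0, "z": 0, "rx": 0, "ry": 0, "rz": 6.2, "hand": 1}, {"x": 0, "y": 0, "z": 0, "rx": 0, "ry": 0, "rz": 6.2, "hand": 1}]'

```text
clock: 36.3
position: [677.8, 26.5, 89.4]
tool_rot: [0.669, 0.743, -0.0, 0.0]
wrist_force: [-5.7, -5.2, 10.6]
width: 0.15
```

```bash
python3 - <<'E'
from mv import *
w=shot('wrist','w34.png'); state()
E
```

```text
t 36.35 pos [677.8  26.6  89.3] psi 0.105 tilt 0.04 F [-4.3 -4.1 10. ] w 0.147 q [-0.01  0.64  1.63 -0.    0.88 -0.11]
```

View pics/w34.png

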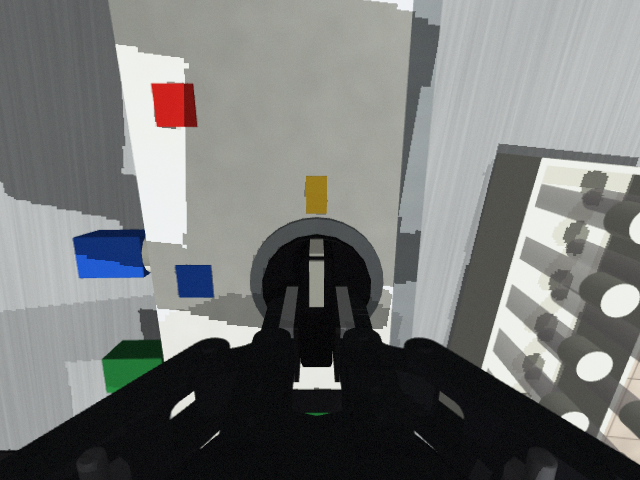

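The pointer is in line with the yellow mark at (316,194). Releasing and rising.

Call:
apply_moves --commands '[{"x": 0, "y": 0, "z": 0, "rx": 0, "ry": 0, "rz": 0, "hand": 0.6}, {"x": 0, "y": 0, "z": 0, "rx": 0, "ry": 0, "rz": 0, "hand": 0.3}, {"x": 0, "y": 0, "z": 0, "rx": 0, "ry": 0, "rz": 0, "hand": 0.3}, {"x": 0, "y": 0, "z": 0, "rx": 0, "ry": 0, "rz": 0, "hand": 0.3}, {"x": 0, "y": 0, "z": -1, "rx": 0, "ry": 0, "rz": 0, "hand": 0.3}, {"x": 0, "y": 0, "z": -3, "rx": 0, "ry": 0, "rz": 0, "hand": 0.3}, {"x": 0, "y": 0, "z": -5, "rx": 0, "ry": 0, "rz": 0, "hand": 0.3}, {"x": 0, "y": 0, "z": -5, "rx": 0, "ry": 0, "rz": 0, "hand": 0.3}]'

```text
clock: 37.35
position: [680.6, 27.2, 243.9]
tool_rot: [0.669, 0.743, 0.003, 0.003]
wrist_force: [-0.0, -0.3, -0.3]
width: 0.351
```

```bash
python3 - <<'E'
from mv import *
w=shot('wrist','w35.png'); state(); shot('scene','s35.png')
im=w['frame'];hsv=cv2.cvtColor(im,cv2.COLOR_BGR2HSV)
E
```

```text
t 37.4 pos [679.   27.2 240.9] psi 0.105 tilt 0.26 F [-0.3  0.6 -0.5] w 0.345 q [-0.    0.49  1.49  0.    1.16 -0.11]
```

View pics/w35.png

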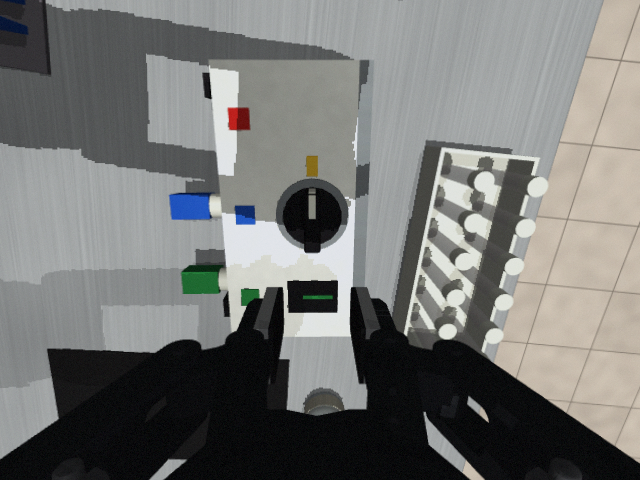

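View pics/s35.png

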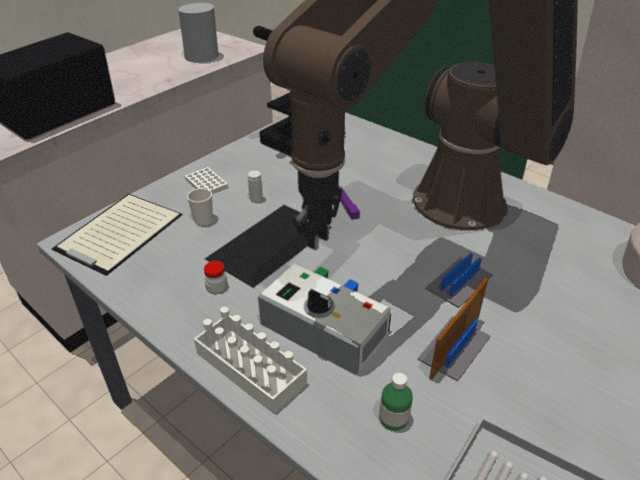

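The pointer bar is vertical in the image at u≈312, in line with the yellow mark at (312,165). Both tubes are seated and the shield is upright. One last measurement, then hand in.

```bash
python3 - <<'E'
from mv import *
w=load('w35.png')
A=pix(w,312,192,127)[:2];B=pix(w,312.5,249,127)[:2]; v=A-B; print('theta',.106+np.pi-np.arctan2(v[1],v[0]))
R=np.array([593.6,17.6]);d=np.array([np.cos(.106),np.sin(.106)])
hsv=cv2.cvtColor(w['frame'],cv2.COLOR_BGR2HSV)
for nm,lo,hi,u in (('g',(50,100,30),(80,255,255),280),('b',(100,120,30),(130,255,255),207)):
    m=cv2.inRange(hsv,np.array(lo),np.array(hi)); c=np.where(m[u,150:225])[0]+150; br=c[np.where(np.diff(c)>1)[0]]; print(nm,c.min(),c.max(),br,[((pix(w,x,u,56.5)[:2]-R)@d).round(1) for x in (c.min(),(br[0] if len(br) else c.max())+1)])
o,_=state(); print(abs(o['qd']).max())
print(robot.hand_in())
E
```

```text
theta 1.5656398380246046
g 182 217 [] [np.float64(-57.9), np.float64(-18.8)]
b 171 208 [] [np.float64(-60.0), np.float64(-21.3)]
t 37.45 pos [677.9  27.2 238.9] psi 0.105 tilt 0.07 F [-0.9 -0.3 -0.9] w 0.347 q [-0.    0.49  1.49  0.    1.16 -0.11]
0.02911702569568211
the job is handed in; nothing more can be done
None
```

I handed the job in at about 37 s of the 210 s allowed. My camera checks showed every step within tolerance, but the hand-in reported no verdict.

- **Shield:** I lifted it out of its guides and parked it upright in the leftmost stand. The last view showed it standing and released. The first grasp slipped off the top edge, because the real finger ends sit about 20 mm above the reported TCP height. I regrasped it lower and it stayed upright.
- **Tubes:** Only green and blue were there. No red tube appeared in any picture, and I left the purple look-alike alone. I set each tube in its own bore and released it.
- **Ring depth:** The limit is ±4 mm.

| Tube | Measured depth |
|---|---|
| Green | +0.4 to +1.7 mm, depending on the view |
| Blue | −0.6 to −1.7 mm, depending on the view |

- **Knob:** It started at about 0.49 rad and I turned it clockwise. It last read 1.566 rad against the target of 1.57.
- **Bystanders:** They looked unmoved in the last picture. I did not measure them.

No other checks failed. The only disagreement was 1–1.5 mm between views on tube depth. My first move call was refused, and it worked once I gave every value in each row.

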